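# Load the sample cassette and wind the reader's stage home

## Task

Lift the tall cassette with the round window off its hook, stand it on the free bench and let go, then take it again by front and back (the holder's side walls leave no room for fingers) and lower it fully into the holder on the reader's carriage, window towards the reader. Wind the carriage home to its stop with its wing knob, so that the cassette pushes the sprung port ring in. Do not let the cassette fall over; leave the blank cassette on its hook and the bottle, jar and small carton where they are.

Things in the scene. Friction and masses are not known exactly. Their poses are not given: they have to be found in the camera images.
- cassette_center (a point): centre, half-way up, of the tall loose cassette: a grey upright block 36 (x) x 60 (y) x 100 (z) mm, about 0.2 kg. Front is -x, with a round window; back is +x, with a steel hanging loop. It hangs upright on one of two hooks of a stand, its underside 45 mm over the bench. The bench 0.42 m ahead of and 0.13 m left of the robot is always free.
- cassette_window (a point): centre of the round window (38 mm across, in a black ring) on the tall cassette's front face, 45 mm above its underside; same axes as the cassette
- cassette_loop (a point): middle of the steel loop on the tall cassette's back: 30 mm wide, 17 mm high (35 to 52 mm above the cassette's underside), standing 11 mm proud. The turned-up tip of the stand's hook stands in it from below; lifting straight up by more than 22 mm frees it
- board_top (a point): middle of the upper front edge of the hook stand's white board (236 mm wide, 158 mm high); x points into the board, y along it. The hooks are 62 mm left and right of its middle. A hanging cassette's back is 12 mm in front of the board, too little for a finger: take it by its two sides, 60 mm apart in y, in its top 40 mm
- blank_center (a point): centre of the blank cassette, 36 x 60 x 80 mm, no window, hanging on the other hook (124 mm between hooks; the two may be swapped). It stays there
- nest (a point): middle of the floor of the holder on the reader's carriage, 37 mm above the bench. The carriage travels along this point's -y, towards the reader's head. A seated cassette stands upright with its window towards -y (cassette yaw = this yaw + 90 degrees), its centre 50 mm above this point. Play: 2 mm each way, in x and in y
- nest_mouth (a point): middle of the holder's mouth, 101 mm above its floor: top of the two side walls (at + and - x, inner faces 64 mm apart, flared in the top 13 mm, 46 mm long in y). Behind (+y) are two corner lips 58 mm above the floor with 46 mm free between them, in front (-y) a lip 12 mm high; above these front and back are open to fingers
- port (a point): centre of the face of the black sprung port ring when free, 44 mm across, on the reader's head (white box 122 mm wide, top 132 mm above the bench, its face 17 mm behind this point). Before winding it is at least 35 mm in front of a seated cassette
- knob_grip (a point): on the vertical axis of the black wing knob, at the height to grip, 70 mm above the bench; 120 mm behind the nest (its +y), riding on the carriage. The wing is an upright bar 46 mm long along this point's x, 14 mm thick in y, reaching 13 mm above and 22 mm below this point; a disc 48 mm across lies under it
- feed_knob (a joint): turn of the wing knob, rad, growing clockwise seen from above. A rack and pinion moves carriage and knob together 15 mm towards the head for each rad; 2.8 to 3.6 rad from start to stop. Stiff: needs about 0.35 N m and stays where it is left
- carriage (a joint): travel of the carriage, m: 0 farthest from the head, start 0.006 to 0.018, 0.060 home against its stop
- bezel (a joint): how far the sprung port ring is pushed in, m: 0 free, about 0.004 when the cassette is home; a soft spring, 0.7 N per mm
- bottle_green: bystander: small bottle, 46 mm across, 92 mm high, behind the hook stand; origin at its underside
- jar_1: bystander: squat jar, 53 mm across, 86 mm high, behind the hook stand; origin at its underside
- slide_box: bystander: small carton 78 x 68 x 42 mm, right of the reader; origin at its underside
There are look-alikes about, which are no part of the job. Leave any pink or purple look-alike of the part that bears cassette_center alone.

How it is judged:
On the way, in this order (a step that is already met when the one before it is completed fails the run):
1. the tall cassette is lifted up off its hook (height (world z) of cassette_center above 0.119 m), for 0.1 s.
2. it stands upright on the bench, let go (height (world z) of cassette_center below 0.056 m and angle between cassette_center's own z axis and vertical below 0.1 rad and contact force between the fingers and cassette below 0.1 N), for 0.2 s.
3. it stands fully down in the carriage's holder, window towards the port, before the carriage is wound in (horizontal distance between cassette_center and nest below 0.007 m and z of cassette_center in the frame of nest between 0.046 and 0.054 m and y of cassette_window in the frame of nest below -0.01 m and value of joint carriage below 0.03 m), for 0.2 s.
4. the carriage is wound in by its knob, the fingers on the knob (value of joint carriage above 0.035 m and contact force between the fingers and feed_knob above 1 N), for 0.2 s.
At the end, for the whole second after the job is handed in: Carriage within 3.5 mm of its stop, at rest; port ring pushed in over 1.5 mm; tall cassette fully down in the holder (height within 4 mm, centre within 7 mm, tilt under 0.08 rad), window towards the port; blank still hanging within 12 mm of its start (value of joint carriage above 0.0565 m and value of joint bezel above 0.0015 m and horizontal distance between cassette_center and nest below 0.007 m and z of cassette_center in the frame of nest between 0.046 and 0.054 m and y of cassette_window in the frame of nest below -0.01 m and angle between cassette_center's own z axis and vertical below 0.08 rad and distance of blank_center from where it was at the start of the episode below 0.012 m and velocity of joint carriage below 0.005 m/s); the robot touches nothing.
It fails at once if the tall cassette falls over (angle between cassette_center's own z axis and vertical above 0.7 rad).
It fails at once if the blank is knocked off its hook (distance of blank_center from where it was at the start of the episode above 0.03 m).
It fails at once if the bottle, the jar or the carton is pushed by more than 30 mm or toppled (distance of any of bottle_green, jar_1, slide_box from where it was at the start of the episode above 0.03 m).
It also fails if it takes over 72 s, if anything falls off the work surface, if the arm or the gripper's body presses on something with over 40 N, if the wrist force passes 120 N, or if a joint passes its speed limit or range.

## Robot

A 6-joint arm with a two-finger parallel gripper is mounted at the origin on a cart in front of the work surface, level with it; the furniture and walls round the work are solid. World frame = base frame: x ahead of the robot, y to its left, z up, the work surface at z = 0. Lengths are in m, angles in rad, forces in N, time in s.
With the tool pointing down it reaches from about 0.35 to 0.85 m from the base axis. Payload 8.1 kg.
Tool frame: the origin (TCP) lies between the finger pads; the fingertips stand tips_ahead ahead of it and the grasp point (between the pads) lies 8 mm behind it (tips_ahead is the distance from the TCP to the fingertips, in m); z points along the fingers, x is the direction in which the jaws open and shut, and the axes are right-handed (so a half turn about z gives the same grasp; the last joint's range is limited). The gripper opens to 93 mm and grips with 3 to 60 N. Pads are 15 mm wide; open, the fingers measure 128 mm over their backs; the gripper's body (75 mm by 188 mm) begins 65 mm behind the grasp point.
Start: joints at [1.111, 0.13, 1.488, -0, 1.523, -0.085], TCP at [0.22, 0.558, 0.23] pointing down, gripper open.
Joint ranges: [-2.96, 2.96], [-0.89, 2.26], [0.02, 2.5], [-1.34, 4.48], [0, 2.73], [-2.66, 2.66]. Speed limits (rad/s): [2.39, 2.39, 2.79, 3.14, 3.14, 3.14].

## Interface

Orientations are given as a rotation vector (axis times angle).
In Python, from plant import * gives the robot as it stands.
- The arm moves only by the tool play_rows, never from a script. Its argument "increments" is a list that holds one entry, the list of rows, each a list of 4 numbers: the shift along the tool's x, y, z in cm, then the turn about the tool's z in rad. A call has 1 to 5 rows; each row is the pose to reach, as a shift and turn from the pose measured when the call began, along the tool's axes at that moment; what a row does not reach only later rows make up. A row lasts 1/10 s, in which the tool goes at most 50 mm and 8.59 degrees, less where a joint would pass 70% of its speed; a pose out of reach is approached as far as the arm can. A call with a gripper value outside its range is refused whole. "jaw" is the finger opening in cm, from 0 to 9.3, set as the call begins (left out, the last holds). The fingers move at their own pace and stop on an object; "squeeze" is the grip in N (left out, the last holds). Time passes only in rows, so rows that repeat a pose let the fingers close. It gives the time, the measured TCP pose, the force and the opening at its end, in the units of the state.
- read_state(): the state, without advancing time (a new reading comes with each control period).
- read_camera(name): name is "side" or "top"; returns (picture, depth): 400x640x3 uint8, blue, green, red; 400x640 float32, m along the optical axis (not along the pixel's ray), 0 where there is no reading.
- camera_params(name): a dict with "K" (3x3 intrinsics, pixels), "k1" (the pictures are not rectified: a ray, as slopes to the right and down, at radius r is drawn at 1 + k1 r^2 times it, then the intrinsics apply), "eye" and "orientation" of the camera in the world. Camera axes: x right, y up, looking along -z (the intrinsics and any distortion apply to the point x, -y, -z); pixel columns grow to the right and rows downward; lengths in m; the calibration is good to about 2 mm. A picture is of the moment at which its call begins. camera_params takes no time and is no camera call.
- close_job(): hands the job in, once; it reports no verdict.
The state is a dict: "t": time; "q": joint angles; "dq": joint speeds; "joint_torque": joint torques, N m; "tool_pos": TCP position; "orientation": TCP orientation; "force": force on the tool from outside, world axes, zero at the start; "wrist_torque": the same for the moment, N m; "opening": finger opening in m.
Only numpy, scipy, OpenCV 4.12 (cv2) and the standard library are available. Lean on these libraries where they do the work, as an engineer would, in place of code of your own. Each camera call takes 0.05 s, during which the arm holds its last target.

## Working session

There is one attempt and no reset: what is moved stays moved. The work goes in short steps, Python scripts to look and compute and a tool call to move; the robot and the scene stay as the last step left them, time stands still between calls to the robot, and variables do not carry over. Pictures are saved under pics/ and viewed, and the job is handed in when it is done.

Besides the shell and the picture viewer there is one more tool, called after "Call:" in YAML: its name, and indented under it one key for each argument. play_rows: Moves the arm, as the interface text tells. Its arguments: {"type":"object","properties":{"increments":{"type":"array"},"jaw":{"type":"number"},"squeeze":{"type":"number"}},"required":["increments"]}

```bash
ls; mkdir -p pics
cat > h.py <<'E'
from plant import *
import numpy as np, cv2
from scipy.spatial.transform import Rotation as R
E
python3 - <<'E'
from h import *
s=read_state(); print(s)
for n in("side","top"):
    p,d=read_camera(n); cv2.imwrite(f"pics/{n}0.png",p); np.save(f"pics/{n}0.npy",d); cv2.imwrite(f"pics/{n}0c.png",p); print(n,camera_params(n), d.min(),d.max())
E
```

```text
pics
{'t': 0.0, 'q': array([ 1.11060802e+00,  1.31151347e-01,  1.48927631e+00, -1.46896907e-05,
        1.52299926e+00, -8.54231199e-02]), 'dq': array([ 0.00070028, -0.00107072, -0.00089387,  0.00054292,  0.00205764,
       -0.00059901]), 'joint_torque': array([-5.25903197e-04, -5.59829164e+01, -4.91767359e+01,  7.66357756e-02,
        3.49367643e-02, -9.53486642e-05]), 'tool_pos': array([0.21938427, 0.55786245, 0.22859493]), 'orientation': array([ 2.59562784e+00,  1.76821448e+00, -2.49892342e-03]), 'force': array([-0.01497091,  0.00490493,  0.39727889]), 'wrist_torque': array([0.02251371, 0.00215666, 0.00408217]), 'opening': 0.09275706982028874}
side {'K': array([[466.45307703,   0.        , 320.49951641],
       [  0.        , 466.45307703, 194.08013314],
       [  0.        ,   0.        ,   1.        ]]), 'k1': -0.02745622408160964, 'eye': array([0.04325014, 1.33372604, 1.16403279]), 'orientation': array([ 0.23595641, -1.27814973, -2.55052592])} 0.0 3.9998565
top {'K': array([[434.49274492,   0.        , 316.59606876],
       [  0.        , 434.49274492, 201.8155443 ],
       [  0.        ,   0.        ,   1.        ]]), 'k1': -0.019049643381225303, 'eye': array([ 0.26348849, -0.04197842,  1.48685805]), 'orientation': array([ 0.13999838, -0.14619822, -1.58500309])} 0.0 2.5953093
```

View pics/side0.png

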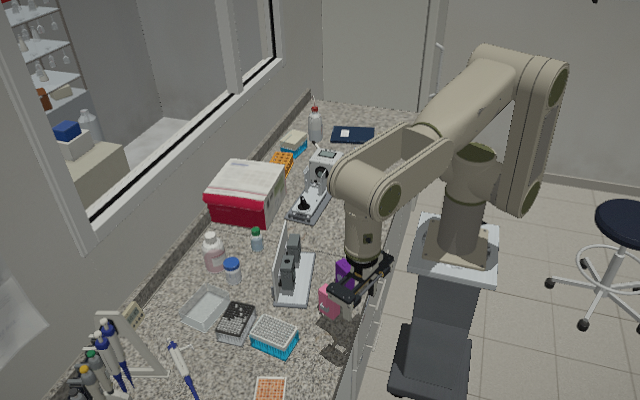

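View pics/top0.png

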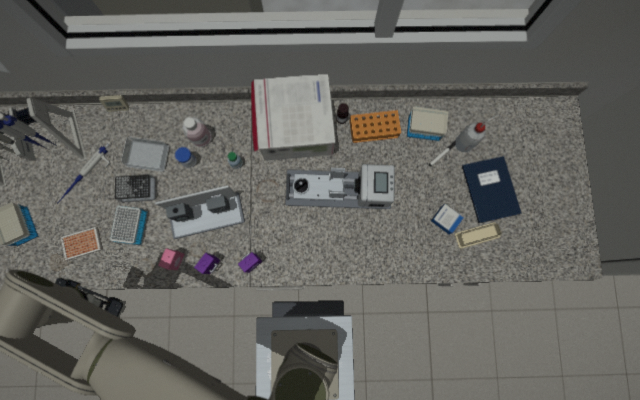

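Top view: hook stand at about (205,212), the reader and its knob at (340,187)/(301,186), pink and purple look-alikes at (170,258), (206,262), (250,260). I'll zoom in and deproject.

```bash
cat >> h.py <<'E'
def cam(n):
    c=camera_params(n); return c, R.from_rotvec(c["orientation"]).as_matrix()
def rays(n,uv):
    c,Rm=cam(n); uv=np.atleast_2d(np.array(uv,float))
    # normalised with k1 : drawn = ray*(1+k1 r^2)
    p=cv2.undistortPoints(uv[:,None,:],c["K"],np.array([c["k1"],0,0,0.]))[:,0]
    return c["eye"], np.c_[p[:,0],-p[:,1],-np.ones(len(p))]@Rm.T
def deproj(n,uv,z):
    e,r=rays(n,uv); return e+r*np.atleast_1d(z)[:,None]
def atz(n,uv,h):
    e,r=rays(n,uv); return e+r*((h-e[2])/r[:,2])[:,None]
def proj(n,P):
    c,Rm=cam(n); P=np.atleast_2d(P); q=(P-c["eye"])@Rm; a=np.c_[q[:,0],-q[:,1]]/-q[:,2:3]
    r2=(a**2).sum(1,keepdims=True); a=a*(1+c["k1"]*r2); return a@c["K"][:2,:2].T+c["K"][:2,2]
def cloud(n,d):
    v,u=np.mgrid[:400,:640]; uv=np.c_[u.ravel(),v.ravel()]; P=deproj(n,uv,d.ravel()).reshape(400,640,3); P[d==0]=np.nan; return P
def crop(n,p,x0,y0,x1,y1,k,out):
    cv2.imwrite(out,cv2.resize(p[y0:y1,x0:x1],None,fx=k,fy=k,interpolation=cv2.INTER_CUBIC))
E
python3 - <<'E'
from h import *
p=cv2.imread("pics/top0.png"); crop("top",p,150,150,410,280,3,"pics/topz.png")
p=cv2.imread("pics/side0.png"); crop("side",p,190,130,390,350,2.7,"pics/sidez.png")
for n in("top","side"):
    P=cloud(n,np.load(f"pics/{n}0.npy")); np.save(f"pics/{n}P.npy",P)
    m=(P[...,0]>.2)&(P[...,0]<.8)&(abs(P[...,1])<.9)
    z=P[...,2][m]; print(n,np.median(z[abs(z)<.03]))
E
```

```text
top 0.000592349236911649
side 3.0993487261432584e-05
```

View pics/topz.png

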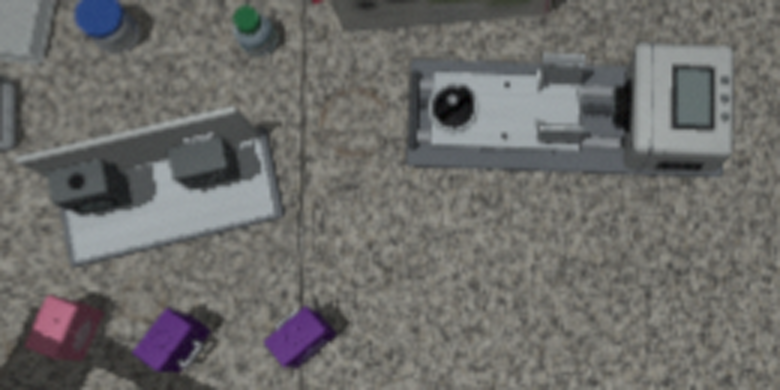

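View pics/sidez.png

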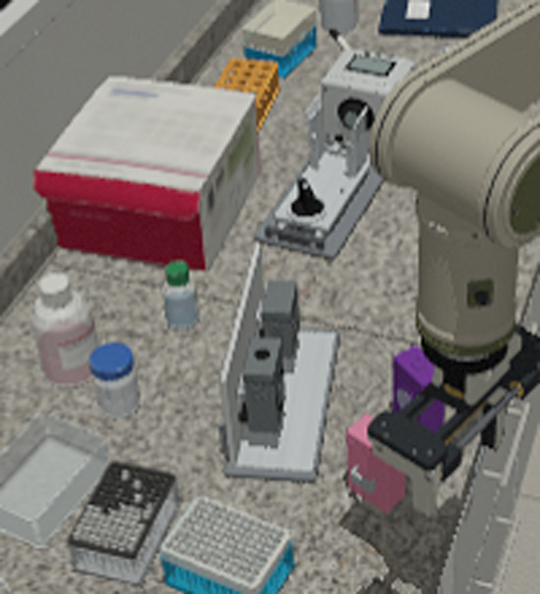

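Run:
```python
from h import *
P=np.load("pics/topP.npy"); S=np.load("pics/sideP.npy")
np.set_printoptions(precision=4,suppress=True)
def reg(P,u0,u1,v0,v1,z0,z1):
    Q=P[v0:v1,u0:u1].reshape(-1,3); return Q[(Q[:,2]>z0)&(Q[:,2]<z1)]
# top-camera height profiles
for nm,(u0,u1,v0,v1) in dict(stand=(150,245,180,240)).items():
    Q=reg(P,u0,u1,v0,v1,0.02,0.3); h,e=np.histogram(Q[:,2],bins=np.arange(0.02,0.2,.005)); print(nm,dict(zip(e.round(3),h)))
def rect(Q,name):
    r=cv2.minAreaRect((Q[:,:2]*1000).astype(np.float32)); print(name,len(Q),'c',np.round(r[0],1),'size',np.round(r[1],1),'ang',round(r[2],1),'z',np.median(Q[:,2]))
for n,C,(u0,u1,v0,v1) in (("top",P,(150,245,180,240)),("side",S,(230,330,210,310))):
    rect(reg(C,u0,u1,v0,v1,.139,.151),n+" tall")
    rect(reg(C,u0,u1,v0,v1,.119,.131),n+" blank")
    rect(reg(C,u0,u1,v0,v1,.153,.165),n+" board")
Q=reg(P,280,400,160,210,0.005,0.3); h,e=np.histogram(Q[:,2],bins=np.arange(0.005,0.16,.005)); print(dict(zip(e.round(3),h)))
Q=reg(S,280,350,140,225,0.005,0.3); h,e=np.histogram(Q[:,2],bins=np.arange(0.005,0.16,.005)); print(dict(zip(e.round(3),h)))
rect(reg(P,280,410,160,215,.127,.136),"head");rect(reg(P,280,410,160,215,.076,.087),"knob top")
rect(reg(S,280,350,140,225,.076,.087),"knob top S")
rect(reg(P,280,410,160,215,.01,.045),"base");rect(reg(P,320,350,160,215,.133,.144),"walls");rect(reg(S,280,350,140,225,.133,.144),"walls S")
```

```text
stand {np.float64(0.02): np.int64(37), np.float64(0.025): np.int64(24), np.float64(0.03): np.int64(25), np.float64(0.035): np.int64(18), np.float64(0.04): np.int64(30), np.float64(0.045): np.int64(25), np.float64(0.05): np.int64(36), np.float64(0.055): np.int64(26), np.float64(0.06): np.int64(32), np.float64(0.065): np.int64(22), np.float64(0.07): np.int64(35), np.float64(0.075): np.int64(24), np.float64(0.08): np.int64(35), np.float64(0.085): np.int64(27), np.float64(0.09): np.int64(50), np.float64(0.095): np.int64(51), np.float64(0.1): np.int64(55), np.float64(0.105): np.int64(48), np.float64(0.11): np.int64(46), np.float64(0.115): np.int64(58), np.float64(0.12): np.int64(153), np.float64(0.125): np.int64(127), np.float64(0.13): np.int64(41), np.float64(0.135): np.int64(54), np.float64(0.14): np.int64(125), np.float64(0.145): np.int64(135), np.float64(0.15): np.int64(70), np.float64(0.155): np.int64(119), np.float64(0.16): np.int64(37), np.float64(0.165): np.int64(0), np.float64(0.17): np.int64(0), np.float64(0.175): np.int64(0), np.float64(0.18): np.int64(0), np.float64(0.185): np
[... 2259 characters left out ...]
), np.float64(0.12): np.int64(48), np.float64(0.125): np.int64(214), np.float64(0.13): np.int64(177), np.float64(0.135): np.int64(42), np.float64(0.14): np.int64(23), np.float64(0.145): np.int64(5), np.float64(0.15): np.int64(4)}
head 1026 c [ 575.7 -197.6] size [204.9 120.6] ang 86.3 z 0.13191206413670464
knob top 112 c [ 571.3 -143.6] size [321.5  82.8] ang 75.5 z 0.08087417112934825
knob top S 163 c [ 657.5 -207.6] size [203.5 484.1] ang 22.5 z 0.08029865466919572
base 2142 c [ 593.7 -145. ] size [184.4 412.2] ang 2.2 z 0.026521810003487634
walls 53 c [ 581.4 -116.2] size [42.1 83.7] ang 86.2 z 0.13684711247492864
walls S 110 c [629.8 -35.7] size [512.5 191.3] ang 84.4 z 0.135050364590942
```

Run:
```python
from h import *
P=np.load("pics/topP.npy"); S=np.load("pics/sideP.npy")
def rect(Q,name):
    if len(Q)<5: print(name,len(Q)); return
    r=cv2.minAreaRect((Q[:,:2]*1000).astype(np.float32)); print(name,len(Q),'c',np.round(r[0],1),'size',np.round(r[1],1),'ang',round(r[2],1),'z',np.median(Q[:,2]).round(4))
# project outlines hypotheses
def sel(C,x0,x1,y0,y1,z0,z1):
    Q=C.reshape(-1,3); m=(Q[:,0]>x0)&(Q[:,0]<x1)&(Q[:,1]>y0)&(Q[:,1]<y1)&(Q[:,2]>z0)&(Q[:,2]<z1); return Q[m]
# board frame
a=np.radians(12.2); bx=np.array([np.cos(a),np.sin(a)]); by=np.array([-np.sin(a),np.cos(a)])
b0=np.array([.535,.341])
for n,C in(("top",P),("side",S)):
    Q=C.reshape(-1,3); l=np.c_[(Q[:,:2]-b0)@bx,(Q[:,:2]-b0)@by,Q[:,2]]
    for nm,s,z in(("left",1,.145),("right",-1,.125)):
        m=(l[:,0]>-.07)&(l[:,0]<-.008)&(s*l[:,1]>.02)&(s*l[:,1]<.11)&(abs(l[:,2]-z)<.007)
        L=l[m]; print(n,nm,m.sum(),np.percentile(L,[2,50,98],axis=0).round(4).tolist()); rect(Q[m],n+nm)
    for nm,bx_ in dict(knob=(.53,.65,-.06,.03,.062,.09),walls=(.53,.65,-.16,-.05,.128,.145),head=(.5,.68,-.35,-.165,.127,.138),face=(.56,.62,-.2,-.13,.08,.1),plate=(.5,.68,-.2,.1,.03,.045)).items():
        rect(sel(C,*bx_),n+nm)
```

```text
top left 220 [[-0.0473, 0.0325, 0.1388], [-0.0303, 0.0614, 0.1449], [-0.0132, 0.0909, 0.1505]]
topleft 220 c [492.6 395. ] size [36.3 61.5] ang 13.4 z 0.1449
top right 210 [[-0.0467, -0.0915, 0.1191], [-0.0293, -0.0632, 0.1245], [-0.0119, -0.0347, 0.1294]]
topright 210 c [519.3 273.5] size [36.5 59.9] ang 14.3 z 0.1245
topknob 67 c [587.4   2.8] size [14.3 44.9] ang 36.3 z 0.0797
topwalls 72 c [ 581.3 -117.3] size [44.1 83.8] ang 86.3 z 0.1353
tophead 1082 c [ 572.7 -246. ] size [106.9 121. ] ang 87.0 z 0.1321
topface 37 c [ 587.3 -164.1] size [55.2 62.7] ang 1.0 z 0.0948
topplate 977 c [572.6 -71.5] size [250.5 114. ] ang 89.7 z 0.0369
side left 173 [[-0.0502, 0.0363, 0.1383], [-0.0321, 0.0672, 0.1427], [-0.0156, 0.096, 0.1468]]
sideleft 173 c [488.8 399.2] size [36.1 64.3] ang 11.1 z 0.1427
side right 136 [[-0.0494, -0.0872, 0.1186], [-0.032, -0.0572, 0.1224], [-0.0146, -0.0307, 0.1273]]
sideright 136 c [516.7 275.9] size [35.9 59.9] ang 12.9 z 0.1224
sideknob 43 c [585.    5.8] size [15.2 46.8] ang 41.2 z 0.0771
sidewalls 31 c [ 577.4 -113.4] size [50.2 85. ] ang 88.3 z 0.1337
sidehead 317 c [ 568.5 -241.8] size [111.1 120.3] ang 85.7 z 0.1306
sideface 62 c [ 586.5 -168.4] size [56.4 67.4] ang 11.1 z 0.0921
sideplate 482 c [581.1 -68.9] size [261.5  93.5] ang 89.8 z 0.0357
```

View pics/kn.png

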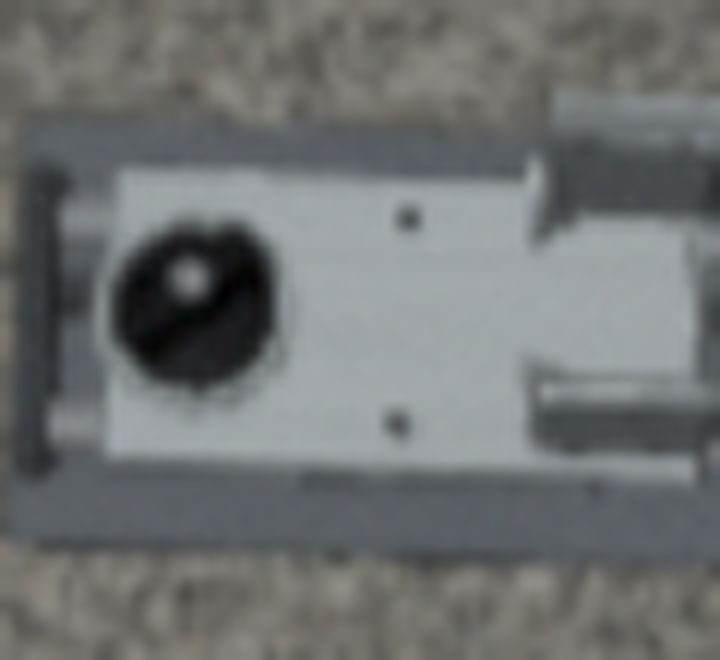

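View pics/kns.png

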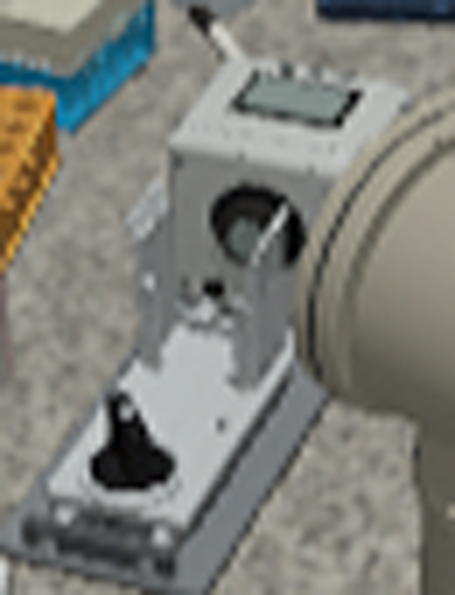

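```bash
cat >> h.py <<'E'
np.set_printoptions(precision=4,suppress=True)
def psi(s=None):
    s=s or read_state(); M=R.from_rotvec(s["orientation"]).as_matrix(); return np.arctan2(M[1,0],M[0,0])
def go(x=None,y=None,z=None,yaw=None):
    s=read_state(); M=R.from_rotvec(s["orientation"]).as_matrix(); p=s["tool_pos"]; q=psi(s)
    t=np.array([p[i] if v is None else v for i,v in enumerate((x,y,z))])
    d=M.T@(t-p)*100
    w=0 if yaw is None else -((np.radians(yaw)-q+np.pi)%(2*np.pi)-np.pi)
    print("now",p,"yaw",np.degrees(q).round(2),"tilt z",M[:,2],"t",s["t"],"F",s["force"],"open",s["opening"],"q6",s["q"][5])
    print("DELTA cm",d.round(2),"turn",round(w,4),"| rows>=",max(np.linalg.norm(d)/5,abs(w)/.149).round(2))
E
python3 -c "
from h import *
go(.4907,.397,.2286,102.3)"
```

```text
now [0.2194 0.5579 0.2287] yaw 68.53 tilt z [-0.0007 -0.0014 -1.    ] t 0.1 F [-0.1198 -0.0126  0.5201] open 0.09278752176821377 q6 -0.08542744281713135
DELTA cm [-5.05 31.14  0.02] turn -0.5895 | rows>= 6.31
```

Call:
play_rows:
  increments:
    - [[-0.5, 3, 0, -0.06], [-1.2, 7.5, 0, -0.18], [-2, 12, 0, -0.3], [-2.7, 16.5, 0, -0.42], [-3.3, 20.5, 0, -0.54]]
  jaw: 9.3

```text
t: 0.6
tool_pos: [0.3995, 0.4506, 0.2282]
orientation: [2.025, 2.402, -0.004]
force: [-0.3, 0.9, 1.1]
opening: 0.0932
```

```bash
python3 -c "
from h import *
go(.4907,.397,.2286,102.3)"
```

```text
now [0.3995 0.4506 0.2282] yaw 99.74 tilt z [-0.0011 -0.0022 -1.    ] t 0.6 F [-0.3451  0.9239  1.1118] open 0.09319348667894345 q6 -0.9798535627742105
DELTA cm [-6.83  8.08 -0.03] turn -0.0447 | rows>= 2.12
```

Call:
play_rows:
  increments:
    - [[-2.3, 2.8, 0, -0.02], [-4.8, 5.6, 0, -0.045], [-6.8, 8.1, 0, -0.045], [-6.8, 8.1, 0, -0.045]]

```text
t: 1.0
tool_pos: [0.4938, 0.3944, 0.2274]
orientation: [1.975, 2.442, -0.006]
force: [-0.0, 0.5, -0.1]
opening: 0.0927
```

Run:
```python
from h import *
go(.4907,.397,.122,102.3)
p,d=read_camera("top"); cv2.imwrite("pics/t1.png",p); crop("",p,130,150,290,270,5,"pics/t1z.png")
p,d=read_camera("side"); cv2.imwrite("pics/s1.png",p); crop("",p,210,180,360,320,5,"pics/s1z.png")
```

```text
now [0.4938 0.3944 0.2274] yaw 102.08 tilt z [-0.0011 -0.0037 -1.    ] t 1.0 F [-0.0453  0.5015 -0.1342] open 0.09269290010377178 q6 -1.1871522160345267
DELTA cm [ 0.35 -0.23 10.54] turn -0.0039 | rows>= 2.11
```

View pics/t1z.png

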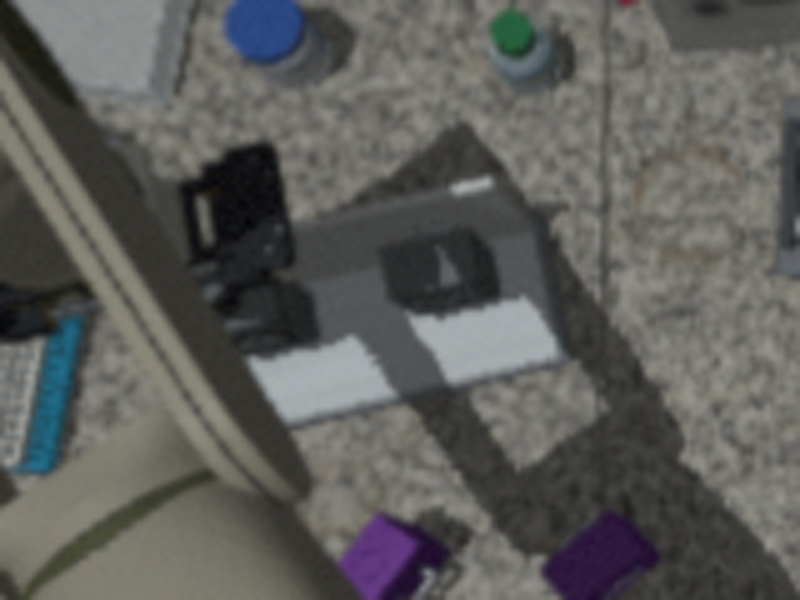

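View pics/s1z.png

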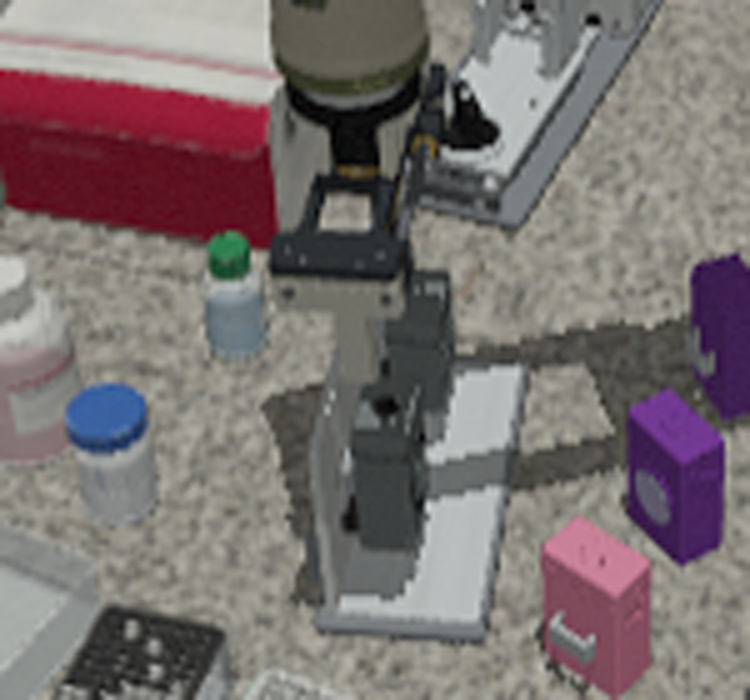

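The side view shows the fingers lined up above the left (tall) cassette, its top at (385,395). The blank and the board are clear. Descending.

Call:
play_rows:
  increments:
    - [[0.3, -0.2, 1.5, 0], [0.3, -0.2, 4.5, 0], [0.3, -0.2, 7.5, 0], [0.3, -0.2, 10, 0], [0.3, -0.2, 10.5, 0]]

```text
t: 1.6
tool_pos: [0.4841, 0.3982, 0.1171]
orientation: [-1.969, -2.445, 0.017]
force: [-0.0, -0.0, 0.0]
opening: 0.093
```

Call:
play_rows:
  increments:
    - [[0, 0, 0, 0], [0, 0, 0, 0], [0, 0, 0, 0], [0, 0, 0, 0], [0, 0, 0, 0]]
  jaw: 5.0
  squeeze: 20

```text
t: 2.1
tool_pos: [0.4857, 0.3962, 0.1194]
orientation: [1.97, 2.445, -0.019]
force: [-1.4, -11.1, 7.8]
opening: 0.0602
```

Run:
```python
from h import *
go(.4907,.397,.122,102.3)
p,d=read_camera("side"); cv2.imwrite("pics/s2.png",p); crop("",p,210,180,360,320,5,"pics/s2z.png")
```

```text
now [0.4857 0.3962 0.1194] yaw 102.27 tilt z [-0.0063 -0.0101 -0.9999] t 2.1 F [ -1.3911 -11.1309   7.8401] open 0.06016831119430403 q6 -1.1786173853528867
DELTA cm [-0.03  0.5  -0.27] turn -0.0005 | rows>= 0.11
```

View pics/s2z.png

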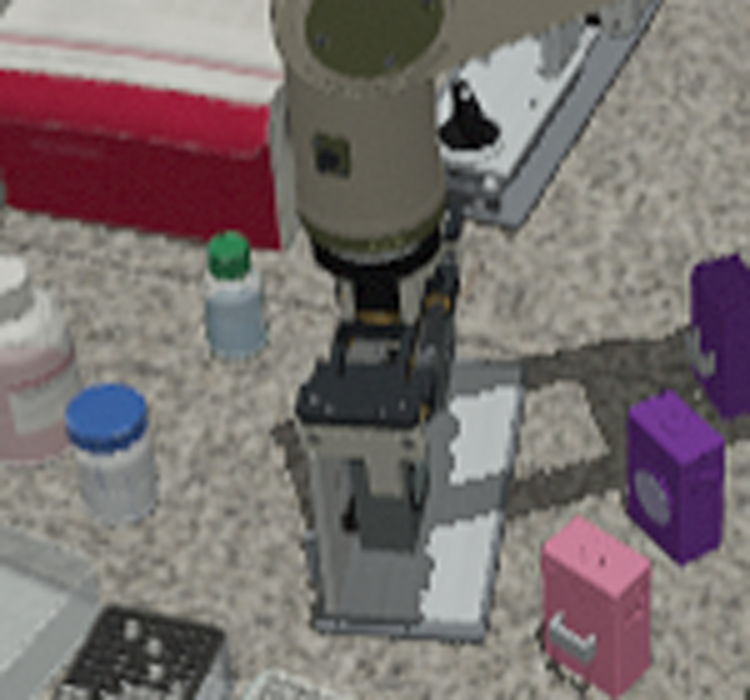

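Gripped at 60.2 mm. Lifting straight up.

Call:
play_rows:
  increments:
    - [[0, 0, -0.8, 0], [0, 0, -2, 0], [0, 0, -3.5, 0], [0, 0, -5.5, 0], [0, 0, -7.5, 0]]
  squeeze: 25

```text
t: 2.65
tool_pos: [0.4861, 0.3974, 0.1965]
orientation: [1.97, 2.445, -0.017]
force: [0.1, 0.4, -2.6]
opening: 0.0603
```

Run:
```python
from h import *
go(.42,.13,.19,102.3)
p,d=read_camera("side"); cv2.imwrite("pics/s3.png",p); crop("",p,210,180,360,320,5,"pics/s3z.png")
```

```text
now [0.4861 0.3974 0.1965] yaw 102.28 tilt z [-0.0058 -0.0089 -0.9999] t 2.65 F [ 0.142   0.4255 -2.6404] open 0.06032961815525154 q6 -1.1787021155481074
DELTA cm [-24.72 -12.14   0.93] turn -0.0003 | rows>= 5.51
```

View pics/s3z.png

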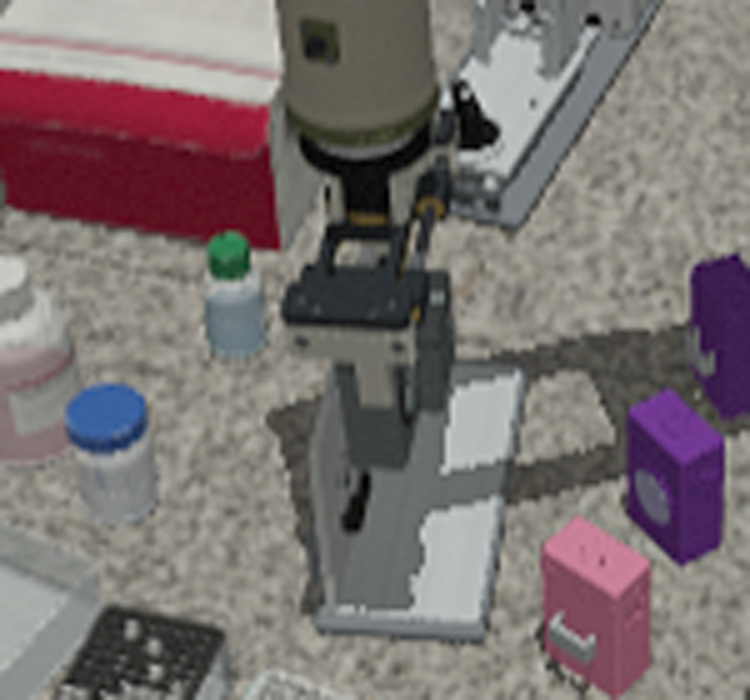

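Call:
play_rows:
  increments:
    - [[0, -2, -1, 0], [0, -5, -2, 0], [-3, -8, -2, 0], [-7, -10.5, -2, 0], [-11.5, -12.1, -2, 0]]

```text
t: 3.2
tool_pos: [0.3925, 0.2603, 0.2226]
orientation: [1.966, 2.447, -0.006]
force: [0.8, -1.1, -1.1]
opening: 0.0599
```

Run:
```python
from h import *
go(.42,.13,.15,102.3)
```

```text
now [0.3925 0.2603 0.2226] yaw 102.45 tilt z [-0.     -0.0045 -1.    ] t 3.2 F [ 0.7851 -1.1179 -1.0781] open 0.05993534286882867 q6 -1.3079673091690551
DELTA cm [-13.29  -0.11   7.32] turn 0.0025 | rows>= 3.03
```

Call:
play_rows:
  increments:
    - [[-4.5, -0.1, 0, 0], [-9, -0.1, 1, 0], [-12, -0.1, 3, 0], [-13.3, -0.1, 5, 0], [-13.3, -0.1, 7, 0]]

```text
t: 3.7
tool_pos: [0.4211, 0.1283, 0.1537]
orientation: [1.968, 2.443, -0.003]
force: [-0.3, 0.8, -2.7]
opening: 0.0597
```

Call:
play_rows:
  increments:
    - [[0, 0, 0, 0], [0, 0, 0, 0], [0, 0, 0, 0]]

```text
t: 4.0
tool_pos: [0.422, 0.1289, 0.1554]
orientation: [1.966, 2.443, 0.0]
force: [0.3, 0.3, -3.1]
opening: 0.0599
```

Run:
```python
from h import *
go(.42,.13,.077,102.3)
p,d=read_camera("side"); cv2.imwrite("pics/s4.png",p); crop("",p,280,140,400,240,6,"pics/s4z.png");np.save("pics/s4.npy",d)
p,d=read_camera("top"); cv2.imwrite("pics/t4.png",p); crop("",p,200,150,320,250,6,"pics/t4z.png")
```

```text
now [0.422  0.1289 0.1554] yaw 102.34 tilt z [ 0.0048 -0.0037 -1.    ] t 4.0 F [ 0.2564  0.264  -3.0636] open 0.05992961737282985 q6 -1.6014012595904898
DELTA cm [ 0.18 -0.2   7.83] turn 0.0007 | rows>= 1.57
```

View pics/s4z.png

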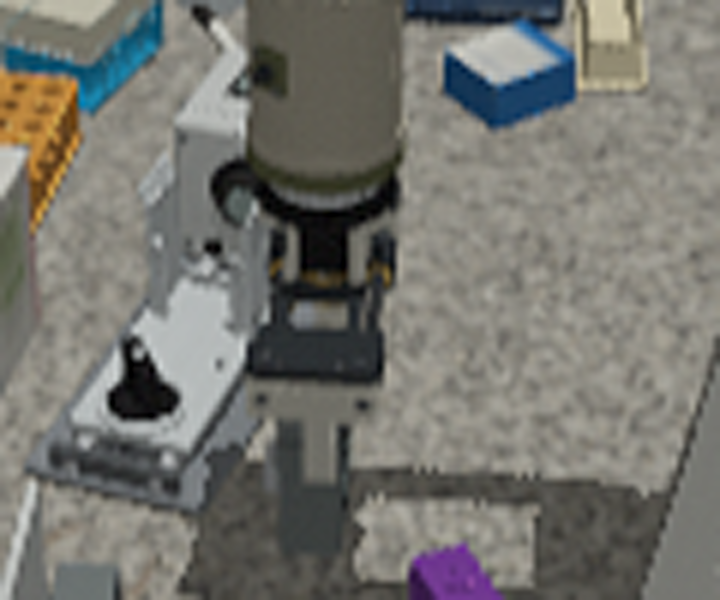

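View pics/t4z.png

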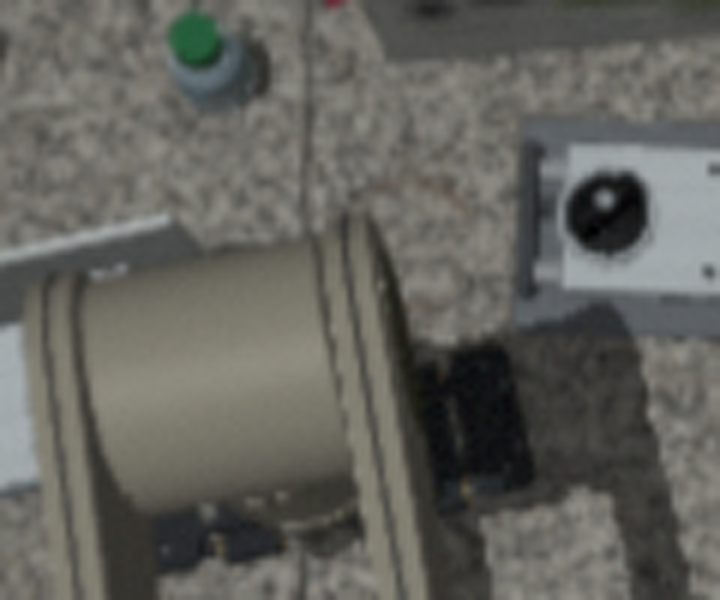

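Cassette is held upright, clear of the purple look-alike. Lowering.

Call:
play_rows:
  increments:
    - [[0, 0, 1.5, 0], [0, 0, 4, 0], [0, 0, 6, 0], [0, 0, 7.2, 0], [0, 0, 7.2, 0]]

```text
t: 4.6
tool_pos: [0.4212, 0.1287, 0.082]
orientation: [1.966, 2.444, -0.003]
force: [-0.8, 0.2, -2.0]
opening: 0.0599
```

Call:
play_rows:
  increments:
    - [[0, 0, 0.1, 0], [0, 0, 0.3, 0], [0, 0, 0.5, 0]]

```text
t: 4.9
tool_pos: [0.422, 0.1289, 0.0779]
orientation: [1.965, 2.444, -0.001]
force: [0.2, 0.0, -1.9]
opening: 0.0601
```

Call:
play_rows:
  increments:
    - [[0, 0, 0.1, 0], [0, 0, 0.25, 0], [0, 0, 0.35, 0], [0, 0, 0.35, 0]]

```text
t: 5.3
tool_pos: [0.4222, 0.1289, 0.0745]
orientation: [1.965, 2.443, -0.0]
force: [0.3, 0.5, -2.2]
opening: 0.0599
```

Run:
```python
from h import *
go(.42,.13,.077,102.3)
```

```text
now [0.4222 0.1289 0.0745] yaw 102.38 tilt z [ 0.0043 -0.0038 -1.    ] t 5.3 F [ 0.2982  0.5339 -2.2306] open 0.05992996321939882 q6 -1.6014415541983102
DELTA cm [ 0.16 -0.19 -0.25] turn 0.0013 | rows>= 0.07
```

Call:
play_rows:
  increments:
    - [[0, 0, 0.05, 0], [0, 0, 0.1, 0], [0, 0, 0.15, 0], [0, 0, 0.15, 0]]

```text
t: 5.7
tool_pos: [0.423, 0.1287, 0.0741]
orientation: [1.965, 2.442, 0.001]
force: [-2.3, -2.1, 8.1]
opening: 0.0598
```

Contact (8 N). Release gently.

Call:
play_rows:
  increments:
    - [[0, 0, -0.05, 0], [0, 0, -0.05, 0], [0, 0, -0.05, 0], [0, 0, -0.05, 0], [0, 0, -0.05, 0]]
  jaw: 8.5

```text
t: 6.2
tool_pos: [0.4229, 0.1287, 0.0745]
orientation: [1.965, 2.443, 0.0]
force: [0.4, -0.6, 0.3]
opening: 0.0848
```

Run:
```python
from h import *
go(None,None,.16,12.4)
p,d=read_camera("side"); cv2.imwrite("pics/s5.png",p); crop("",p,280,140,400,240,6,"pics/s5z.png")
```

```text
now [0.4229 0.1287 0.0745] yaw 102.38 tilt z [ 0.0055 -0.0041 -1.    ] t 6.2 F [ 0.3792 -0.5699  0.2875] open 0.08477239972222868 q6 -1.6014440490158326
DELTA cm [-0.04  0.04 -8.55] turn 1.5704 | rows>= 10.54
```

View pics/s5z.png

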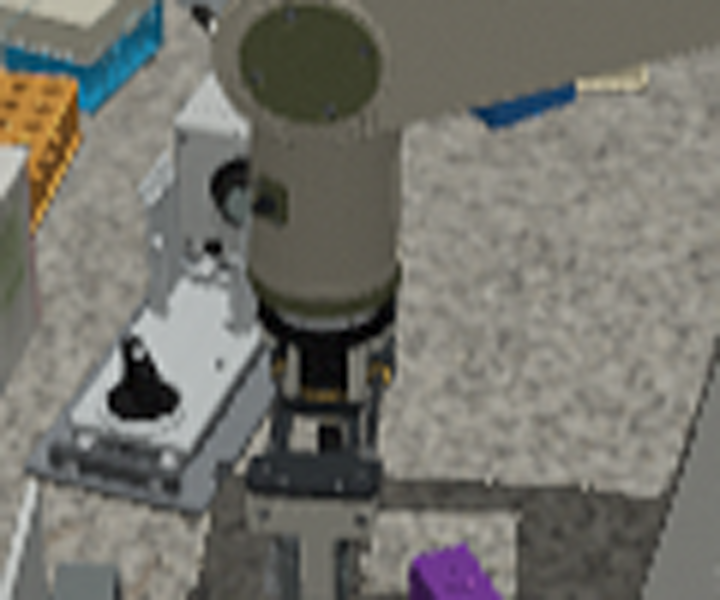

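Call:
play_rows:
  increments:
    - [[0, 0, -1, 0], [0, 0, -4, 0], [0, 0, -8, 0], [0, 0, -12, 0], [0, 0, -15, 0]]

```text
t: 6.75
tool_pos: [0.4226, 0.1295, 0.2281]
orientation: [1.964, 2.441, 0.004]
force: [0.1, -1.1, 0.8]
opening: 0.0849
```

Call:
play_rows:
  increments:
    - [[-3, 0, 0, 0.14], [-8, 0, 0, 0.28], [-13, 0, 0, 0.42], [-18, 0, 0, 0.56], [-23, 0, 0, 0.7]]

```text
t: 7.25
tool_pos: [0.4721, -0.0971, 0.2305]
orientation: [2.686, 1.613, 0.01]
force: [1.6, 0.1, 0.1]
opening: 0.0851
```

Run:
```python
from h import *
go(.4277,.13,.16,12.4)
p,d=read_camera("side"); cv2.imwrite("pics/s6.png",p); crop("",p,280,140,400,240,6,"pics/s6z.png");np.save("pics/s6.npy",d)
p,d=read_camera("top"); cv2.imwrite("pics/t6.png",p); crop("",p,200,150,320,250,6,"pics/t6z.png");np.save("pics/t6.npy",d)
```

```text
now [ 0.4721 -0.0971  0.2305] yaw 61.96 tilt z [ 0.0099 -0.0039 -0.9999] t 7.25 F [1.6133 0.0942 0.0679] open 0.08505161423743078 q6 -1.3902207540021798
DELTA cm [ 17.95 -14.67   6.92] turn 0.865 | rows>= 5.81
```

View pics/s6z.png

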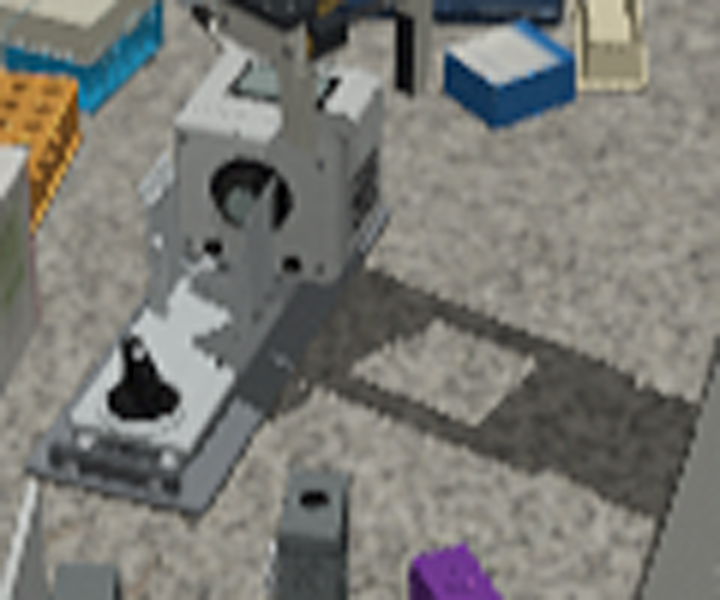

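View pics/t6z.png

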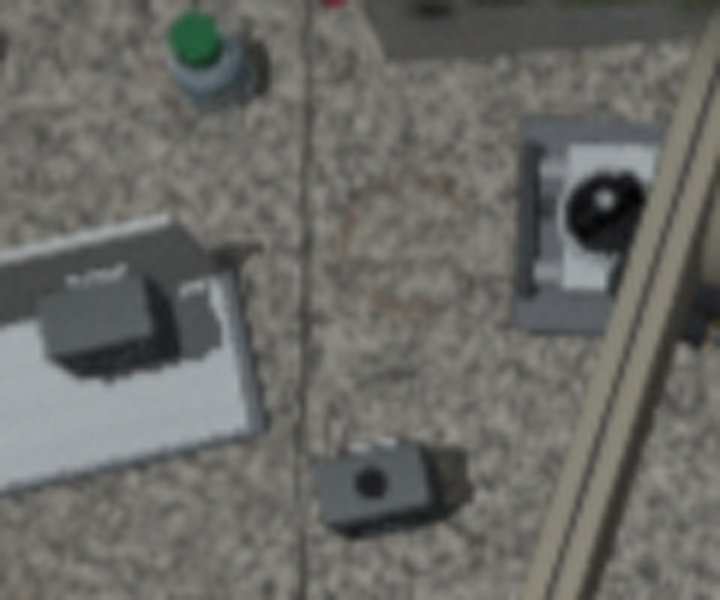

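Run:
```python
from h import *
a=np.radians(12.4); bx=np.array([np.cos(a),np.sin(a)]); by=np.array([-np.sin(a),np.cos(a)]); g=np.array([.4229,.1287])
for n,f in(("top","t6"),("side","s6")):
    P=cloud(n,np.load(f"pics/{f}.npy")).reshape(-1,3)
    m=(abs(P[:,0]-.428)<.05)&(abs(P[:,1]-.13)<.06)&(abs(P[:,2]-.1)<.007)
    Q=P[m]; r=cv2.minAreaRect((Q[:,:2]*1000).astype(np.float32)); c=np.array(r[0])/1000
    l=np.c_[(Q[:,:2]-g)@bx,(Q[:,:2]-g)@by]
    print(n,len(Q),r,np.median(Q[:,2]),"rel",(c-g)@bx,(c-g)@by, np.percentile(l,[3,97],axis=0).mean(0))
# dark-spot centre at z=.1 in both (mark on the top)
print(proj("top",[.428,.13,.1]),proj("side",[.428,.13,.1]))
print("spot top",atz("top",[200+372/6-.4,150+484/6-.4],.1),"side",atz("side",[280+314/6-.4,140+499/6-.4],.1))
```

```text
top 206 ((430.62689208984375, 128.41229248046875), (36.65203857421875, 59.31549072265625), 10.478978157043457) 0.09968768838871567 rel 0.007484860333494968 -0.0019402326594916432 [ 0.0072 -0.0017]
side 110 ((427.3560791015625, 129.77825927734375), (35.41162872314453, 66.3760986328125), 16.89557647705078) 0.0976646777270257 rel 0.004583669287251629 9.622834128192098e-05 [0.0041 0.0033]
[[261.0404 230.5512]] [[331.795 222.723]]
spot top [[0.4289 0.1282 0.1   ]] side [[0.4275 0.1301 0.1   ]]
```

Call:
play_rows:
  increments:
    - [[3, -2.5, 0, 0.14], [7, -5.7, 0, 0.28], [11, -9, 0, 0.42], [15, -12.2, 0, 0.56], [17.9, -14.6, 0, 0.7]]
  jaw: 6.5

```text
t: 7.85
tool_pos: [0.4322, 0.1088, 0.2294]
orientation: [3.064, 0.662, 0.014]
force: [0.4, 0.0, -1.0]
opening: 0.0651
```

Call:
play_rows:
  increments:
    - [[0, 0, 0, 0.12], [0, 0, 0, 0.17], [0, 0, 0, 0.17]]

```text
t: 8.15
tool_pos: [0.4318, 0.1099, 0.2301]
orientation: [3.109, 0.403, 0.015]
force: [-0.5, -1.6, 0.9]
opening: 0.0652
```

Run:
```python
from h import *
go(.4283,.1299,.14,12.4)
```

```text
now [0.4318 0.1099 0.2301] yaw 14.76 tilt z [ 0.0105 -0.005  -0.9999] t 8.15 F [-0.4741 -1.5867  0.8684] open 0.06519426263812438 q6 -0.11808778327318888
DELTA cm [ 0.09 -2.09  8.99] turn 0.0412 | rows>= 1.85
```

Call:
play_rows:
  increments:
    - [[0.1, -1, 0, 0.02], [0.1, -2.1, 1, 0.041], [0.1, -2.1, 4, 0.041], [0.1, -2.1, 7.5, 0.041], [0.1, -2.1, 8.8, 0.041]]

```text
t: 8.65
tool_pos: [0.4263, 0.1296, 0.1389]
orientation: [3.117, 0.342, 0.008]
force: [0.1, 0.4, -0.3]
opening: 0.065
```

Call:
play_rows:
  increments:
    - [[0, 0, 0, 0], [0, 0, 0, 0]]

```text
t: 8.85
tool_pos: [0.4263, 0.1296, 0.1396]
orientation: [3.116, 0.343, 0.008]
force: [0.5, -0.4, 0.3]
opening: 0.0653
```

Run:
```python
from h import *
go(.4283,.1299,.073,12.4)
```

```text
now [0.4263 0.1296 0.1396] yaw 12.55 tilt z [ 0.0057 -0.0058 -1.    ] t 8.85 F [ 0.5153 -0.3529  0.3407] open 0.06533544270685218 q6 -0.032166000451121717
DELTA cm [ 0.17 -0.04  6.66] turn 0.0026 | rows>= 1.33
```

Call:
play_rows:
  increments:
    - [[0.2, 0, 0.8, 0], [0.2, 0, 2.5, 0], [0.2, 0, 4.5, 0], [0.2, 0, 6, 0], [0.2, 0, 6.6, 0]]

```text
t: 9.35
tool_pos: [0.4286, 0.1296, 0.073]
orientation: [3.116, 0.343, 0.007]
force: [-0.8, 0.7, -0.1]
opening: 0.0647
```

Run:
```python
from h import *
go(.4283,.1299,.073,12.4)
p,d=read_camera("side"); crop("",p,280,160,380,260,6,"pics/s7z.png")
```

```text
now [0.4286 0.1296 0.073 ] yaw 12.56 tilt z [ 0.0053 -0.0058 -1.    ] t 9.35 F [-0.8025  0.746  -0.1229] open 0.06468926453748021 q6 -0.03224989185742985
DELTA cm [-0.03 -0.04  0.  ] turn 0.0028 | rows>= 0.02
```

View pics/s7z.png

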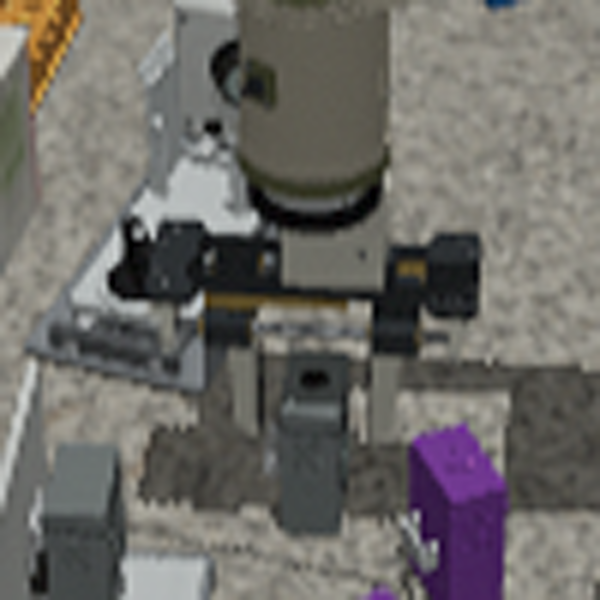

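The cassette sits centred between the fingers, front and back. Closing.

Call:
play_rows:
  increments:
    - [[0, 0, 0, 0], [0, 0, 0, 0], [0, 0, 0, 0], [0, 0, 0, 0], [0, 0, 0, 0]]
  jaw: 3.0
  squeeze: 20

```text
t: 9.9
tool_pos: [0.4289, 0.1296, 0.0734]
orientation: [3.117, 0.343, 0.008]
force: [0.2, -0.4, 2.5]
opening: 0.036
```

Call:
play_rows:
  increments:
    - [[0, 0, -0.5, 0], [0, 0, -2, 0], [0, 0, -5, 0], [0, 0, -9, 0], [0, 0, -13, 0]]
  squeeze: 25

```text
t: 10.4
tool_pos: [0.4272, 0.1302, 0.2042]
orientation: [3.116, 0.343, 0.005]
force: [1.3, -0.2, -1.7]
opening: 0.0363
```

Run:
```python
from h import *
go(.576,-.116,.23,86.4)
p,d=read_camera("side"); crop("",p,280,130,380,230,6,"pics/s8z.png")
```

```text
now [0.4272 0.1302 0.2042] yaw 12.56 tilt z [ 0.0041 -0.006  -1.    ] t 10.4 F [ 1.2917 -0.1613 -1.7291] open 0.03625898634512704 q6 -0.03212145095236867
DELTA cm [ 9.18 27.28 -2.37] turn -1.2888 | rows>= 8.65
```

View pics/s8z.png

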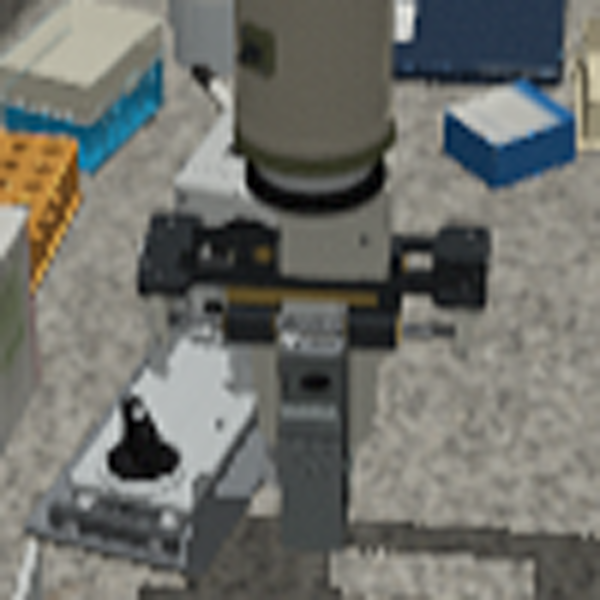

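```bash
cat >> h.py <<'E'
def overlay(n,img,nest,yaw,x0,y0,x1,y1,k,out,bias=(0,0)):
    big=cv2.resize(img[y0:y1,x0:x1],None,fx=k,fy=k,interpolation=cv2.INTER_CUBIC)
    a=np.radians(yaw); ex=np.array([np.cos(a),np.sin(a),0]); ey=np.array([-np.sin(a),np.cos(a),0]); o=np.array([nest[0]+bias[0],nest[1]+bias[1],.037])
    def L(A,B,c):
        q=[proj(n,o+v[0]*ex+v[1]*ey+[0,0,v[2]])[0] for v in(A,B)]
        q=[tuple(int(round(t)) for t in ((p[0]+.5-x0)*k,(p[1]+.5-y0)*k)) for p in q]; cv2.line(big,q[0],q[1],c,1,cv2.LINE_AA)
    for s in(-1,1):
        L((s*.032,-.023,.088),(s*.032,.023,.088),(0,0,255)); L((s*.032,-.023,0),(s*.032,.023,0),(0,255,0))
        for t in(-1,1): L((s*.032,t*.023,0),(s*.032,t*.023,.088),(255,0,0))
        L((s*.023,.12,.046),(-s*.023,.12,.046),(0,255,255)); L((0,.097,0.046),(0,.143,.046),(0,255,255))
    L((-.061,-.07,.095),(.061,-.07,.095),(255,0,255))
    cv2.imwrite(out,big)
E
python3 - <<'E'
from h import *
p=cv2.imread("pics/top0.png"); overlay("top",p,(.5795,-.1145),-3.5,285,155,405,215,6.5,"pics/o1.png",(.001,-.0017))
p=cv2.imread("pics/side0.png"); overlay("side",p,(.5795,-.1145),-3.5,285,140,345,225,7,"pics/o2.png",(-.0013,0))
E
```

```text
(no output)
```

View pics/o1.png

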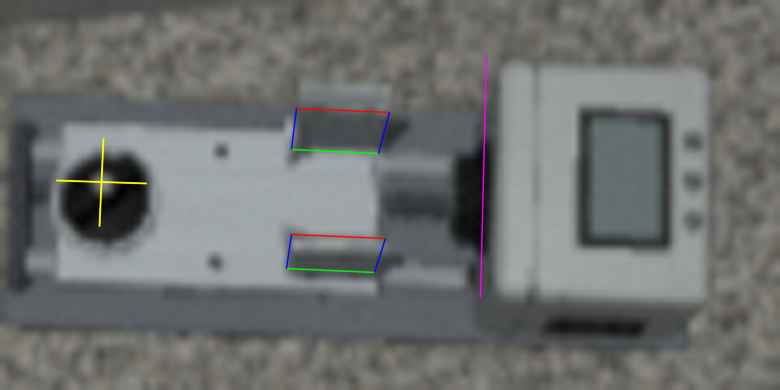

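View pics/o2.png

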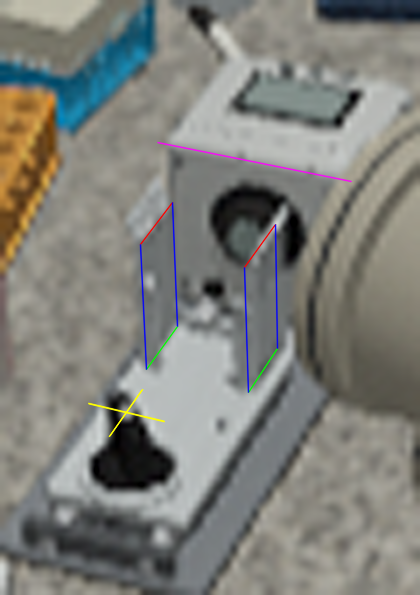

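Call:
play_rows:
  increments:
    - [[1, 3, -1.5, -0.14], [2.5, 8, -3, -0.28], [4.2, 13, -3, -0.42], [5.8, 18, -3, -0.56], [7.5, 22.5, -3, -0.7]]

```text
t: 10.95
tool_pos: [0.5437, -0.0591, 0.245]
orientation: [2.802, 1.397, 0.018]
force: [0.7, 1.0, -2.0]
opening: 0.0361
```

Run:
```python
from h import *
go(.5795,-.1145,.235,86.5)
```

```text
now [ 0.5437 -0.0591  0.245 ] yaw 52.99 tilt z [ 0.015  -0.0039 -0.9999] t 10.95 F [ 0.6778  0.9698 -1.9576] open 0.03608320785022052 q6 -1.1263928714629017
DELTA cm [-2.27  6.18  1.07] turn -0.5848 | rows>= 3.92
```

Call:
play_rows:
  increments:
    - [[-0.7, 2, 0, -0.14], [-1.5, 4.5, 0, -0.28], [-2.2, 6.1, 0.3, -0.42], [-2.2, 6.1, 0.5, -0.53], [-2.2, 6.1, 0.5, -0.58]]

```text
t: 11.45
tool_pos: [0.5788, -0.114, 0.2395]
orientation: [2.282, 2.143, 0.011]
force: [0.2, 0.0, -1.4]
opening: 0.0363
```

Call:
play_rows:
  increments:
    - [[0, 0, 0, -0.01], [0, 0, 0, -0.01], [0, 0, 0, -0.01]]

```text
t: 11.75
tool_pos: [0.5787, -0.1139, 0.2394]
orientation: [2.272, 2.153, 0.011]
force: [0.8, 0.9, -1.6]
opening: 0.0362
```

Run:
```python
from h import *
go(.5795,-.1145,.235,86.5)
p,d=read_camera("side"); cv2.imwrite("pics/s9.png",p); overlay("side",p,(.5795,-.1145),-3.5,265,100,365,200,6,"pics/s9z.png",(-.0013,0))
p,d=read_camera("top"); cv2.imwrite("pics/t9.png",p); overlay("top",p,(.5795,-.1145),-3.5,285,155,405,215,6.5,"pics/t9z.png",(.001,-.0017))
```

```text
now [ 0.5787 -0.1139  0.2394] yaw 86.91 tilt z [ 0.0126 -0.0032 -0.9999] t 11.75 F [ 0.8497  0.9403 -1.5863] open 0.03617563515035712 q6 -1.7984400930565834
DELTA cm [-0.06  0.08  0.44] turn 0.0072 | rows>= 0.09
```

View pics/s9z.png

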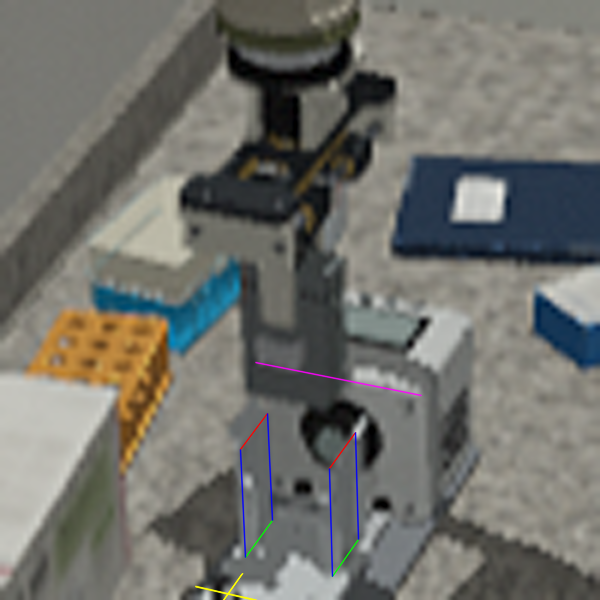

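View pics/t9z.png

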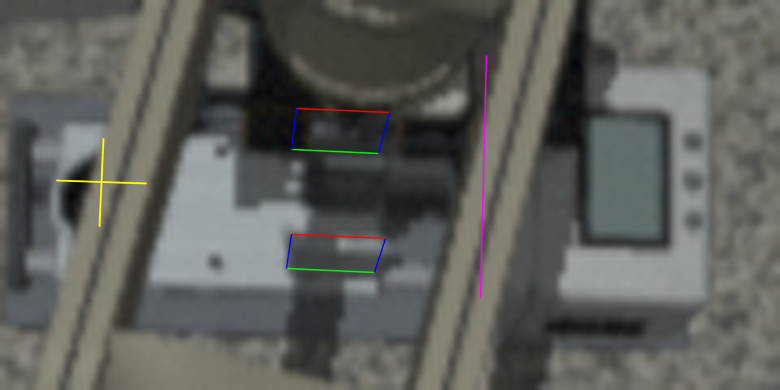

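Run:
```python
from h import *
a=np.radians(-3.5); ex=np.array([np.cos(a),np.sin(a)]); ey=np.array([-np.sin(a),np.cos(a)]); o=np.array([.5795,-.1145])
for n,b,C in(("top",(.001,-.0017),np.load("pics/topP.npy")),("side",(-.0013,0),np.load("pics/sideP.npy"))):
    Q=C.reshape(-1,3); q=Q[:,:2]-b-o; l=np.c_[q@ex,q@ey,Q[:,2]]
    m=(abs(l[:,1])<.019)&(l[:,2]>.05)&(l[:,2]<.122)&(abs(l[:,0])<.06)
    for s in(1,-1):
        k=m&(s*l[:,0]>.015); L=l[k]; print(n,"wall",s,k.sum(),np.percentile(L[:,0],[10,30,50,70,90]).round(4), "zcorr",np.polyfit(L[:,2],L[:,0],1) if k.sum()>9 else "", "ycorr",np.polyfit(L[:,1],L[:,0],1) if k.sum()>9 else "")
    # top of walls
    k=(abs(l[:,0])<.06)&(abs(l[:,1])<.04)&(l[:,2]>.131)&(l[:,2]<.145)
    for s in(1,-1): L=l[k&(s*l[:,0]>0)]; print(" tops",s,len(L),np.percentile(L[:,:2],[5,50,95],axis=0).round(4).tolist() if len(L)>3 else "")
    # end faces of walls (+y) : side camera; head face
    k=(abs(abs(l[:,0])-.034)<.006)&(l[:,1]>-.0)&(l[:,1]<.04)&(l[:,2]>.05)&(l[:,2]<.13); print(" ends",k.sum(),np.percentile(l[k,1],[50,80,95,99]) if k.sum() else "")
    k=(abs(l[:,0])<.05)&(l[:,1]<-.05)&(l[:,1]>-.11)&(l[:,2]>.05)&(l[:,2]<.12); print(" face",k.sum(),np.median(l[k,1]) if k.sum() else "")
    k=(abs(l[:,0])<.08)&(l[:,1]<-.06)&(l[:,1]>-.25)&(l[:,2]>.127)&(l[:,2]<.137); print(" headtop x",np.percentile(l[k,0],[1,99]),"y",np.percentile(l[k,1],[1,99]), cv2.minAreaRect((l[k,:2]*1000).astype(np.float32)))
    k=(abs(l[:,0])<.03)&(abs(l[:,1]-.12)<.03)&(l[:,2]>.065)&(l[:,2]<.092); print(" wing",k.sum(),l[k].mean(0), cv2.minAreaRect((l[k,:2]*1000).astype(np.float32)))
    k=(abs(l[:,0])<.035)&(abs(l[:,1]-.12)<.035)&(l[:,2]>.042)&(l[:,2]<.055); print(" disc",k.sum(), cv2.minEnclosingCircle((l[k,:2]*1000).astype(np.float32)))
```

```text
top wall 1 58 [0.0321 0.0327 0.0331 0.0334 0.0337] zcorr [0.0021 0.0328] ycorr [-0.0076  0.033 ]
top wall -1 45 [-0.0371 -0.0368 -0.0365 -0.0361 -0.0353] zcorr [-0.     -0.0363] ycorr [-0.0101 -0.0363]
 tops 1 35 [[0.0346, -0.0191], [0.0381, 0.0016], [0.0419, 0.0205]]
 tops -1 25 [[-0.0408, -0.0197], [-0.0386, 0.002], [-0.0341, 0.0204]]
 ends 80 [0.0116 0.0192 0.0227 0.024 ]
 face 123 -0.07126561830290533
 headtop x [-0.0575  0.0591] y [-0.1804 -0.079 ] ((0.11803817749023438, -130.04698181152344), (120.98453521728516, 106.90217590332031), 0.48336875438690186)
 wing 64 [-0.0016  0.1188  0.0799] ((-0.3780221939086914, 119.1943588256836), (14.328121185302734, 44.933494567871094), 39.76996994018555)
 disc 113 ((-1.5733842849731445, 118.13763427734375), 41.269615173339844)
side wall 1 46 [0.0296 0.0306 0.0315 0.0319 0.0334] zcorr [0.0318 0.0284] ycorr [0.0426 0.0315]
side wall -1 54 [-0.0391 -0.0381 -0.0372 -0.0363 -0.0347] zcorr [-0.0336 -0.0338] ycorr [ 0.0698 -0.0368]
 tops 1 13 [[0.0345, -0.0129], [0.0385, 0.0016], [0.0419, 0.024]]
 tops -1 10 [[-0.0432, -0.0139], [-0.0399, -0.0004], [-0.0388, 0.0182]]
 ends 112 [0.0176 0.0232 0.0267 0.0285]
 face 237 -0.07460721928412664
 headtop x [-0.0575  0.0555] y [-0.1793 -0.0755] ((-1.8834419250488281, -127.6391372680664), (111.10226440429688, 120.3321533203125), 89.22074890136719)
 wing 39 [-0.0025  0.1238  0.0761] ((-0.5376243591308594, 120.51072692871094), (15.1788911819458, 46.761146545410156), 44.69590759277344)
 disc 47 ((-5.049374580383301, 126.4500961303711), 27.119020462036133)
```

Call:
play_rows:
  increments:
    - [[-0.05, 0.1, 0.5, 0.003], [-0.05, 0.1, 1.3, 0.003], [-0.05, 0.1, 2.2, 0.003], [-0.05, 0.1, 2.2, 0.003], [-0.05, 0.1, 2.2, 0.003]]

```text
t: 12.35
tool_pos: [0.5796, -0.1144, 0.2168]
orientation: [2.276, 2.151, 0.01]
force: [0.1, 0.3, -2.5]
opening: 0.0357
```

Run:
```python
from h import *
go(.579,-.1145,.180,86.7)
p,d=read_camera("side"); cv2.imwrite("pics/s10.png",p);np.save("pics/s10.npy",d); crop("",p,285,125,365,205,7.5,"pics/s10z.png")
```

```text
now [ 0.5796 -0.1144  0.2168] yaw 86.77 tilt z [ 0.0117 -0.0029 -0.9999] t 12.35 F [ 0.1285  0.3265 -2.4632] open 0.035740114654652134 q6 -1.7962845891649863
DELTA cm [-0.01 -0.1   3.68] turn 0.0012 | rows>= 0.74
```

View pics/s10z.png

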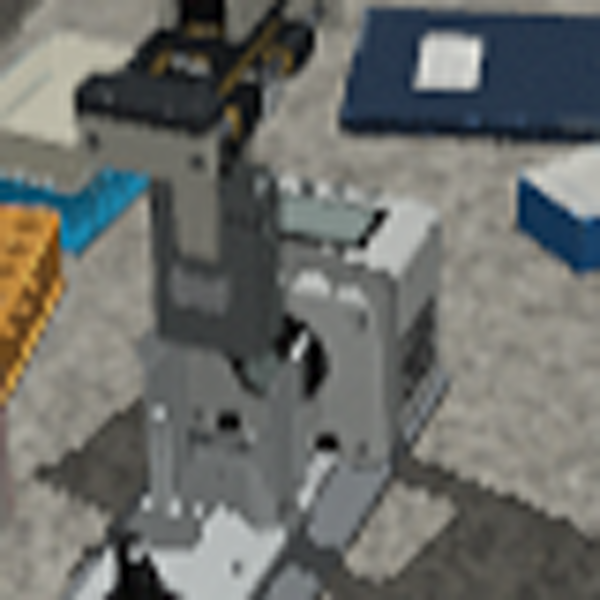

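Cassette sits right over the mouth, underside edge at about (160,345)–(270,350) between the flares. Entering slowly.

Call:
play_rows:
  increments:
    - [[0, -0.05, 0.7, 0], [0, -0.05, 1.5, 0], [0, -0.05, 2.3, 0], [0, -0.05, 3, 0], [0, -0.05, 3.5, 0]]

```text
t: 12.9
tool_pos: [0.5794, -0.1144, 0.1811]
orientation: [2.276, 2.151, 0.01]
force: [-1.0, -0.1, -1.5]
opening: 0.0358
```

Run:
```python
from h import *
go(.5795,-.1145,.112,86.7)
```

```text
now [ 0.5794 -0.1144  0.1811] yaw 86.77 tilt z [ 0.0114 -0.0029 -0.9999] t 12.9 F [-0.9827 -0.1335 -1.4841] open 0.035769227140901805 q6 -1.79651606253506
DELTA cm [ 0.01 -0.07  6.91] turn 0.0012 | rows>= 1.38
```

No contact. Past the back lips.

Call:
play_rows:
  increments:
    - [[0, -0.05, 0.4, 0], [0, -0.05, 0.9, 0], [0, -0.05, 1.4, 0], [0, -0.05, 1.9, 0], [0, -0.05, 2.4, 0]]

```text
t: 13.4
tool_pos: [0.5794, -0.1147, 0.157]
orientation: [2.276, 2.151, 0.01]
force: [-1.2, -1.0, -1.2]
opening: 0.0358
```

Call:
play_rows:
  increments:
    - [[0, -0.02, 0.6, 0], [0, -0.02, 1.2, 0], [0, -0.02, 1.8, 0], [0, -0.02, 2.4, 0], [0, -0.02, 3, 0]]

```text
t: 13.9
tool_pos: [0.5795, -0.1148, 0.1264]
orientation: [2.276, 2.151, 0.01]
force: [0.1, -1.3, -1.2]
opening: 0.0357
```

Run:
```python
from h import *
go(.5795,-.1145,.111,86.7)
```

```text
now [ 0.5795 -0.1148  0.1264] yaw 86.77 tilt z [ 0.0117 -0.0032 -0.9999] t 13.9 F [ 0.1205 -1.284  -1.1954] open 0.03571744724535188 q6 -1.7967795528561115
DELTA cm [ 0.03 -0.02  1.54] turn 0.0011 | rows>= 0.31
```

Call:
play_rows:
  increments:
    - [[0, -0.01, 0.3, 0], [0, -0.01, 0.6, 0], [0, -0.01, 0.9, 0], [0, -0.01, 1.2, 0], [0, -0.01, 1.4, 0]]

```text
t: 14.4
tool_pos: [0.5796, -0.1148, 0.1122]
orientation: [2.276, 2.151, 0.01]
force: [-0.5, -0.4, -2.3]
opening: 0.036
```

Call:
play_rows:
  increments:
    - [[0, 0, 0.1, 0], [0, 0, 0.2, 0], [0, 0, 0.3, 0]]

```text
t: 14.7
tool_pos: [0.5801, -0.1149, 0.1104]
orientation: [2.275, 2.15, 0.011]
force: [-5.6, 0.0, 10.5]
opening: 0.0356
```

Run:
```python
from h import *
go(.5795,-.1145,.110,86.7)
```

```text
now [ 0.5801 -0.1149  0.1104] yaw 86.76 tilt z [ 0.0127 -0.0034 -0.9999] t 14.7 F [-5.562   0.0139 10.4723] open 0.03561455956078339 q6 -1.7968013429337772
DELTA cm [ 0.03 -0.06  0.03] turn 0.0011 | rows>= 0.02
```

Bottomed at the expected height (10 N). Releasing with a small opening.

Call:
play_rows:
  increments:
    - [[0, 0, -0.05, 0], [0, 0, -0.05, 0], [0, 0, -0.05, 0], [0, 0, -0.05, 0], [0, 0, -0.05, 0]]
  jaw: 5.2

```text
t: 15.2
tool_pos: [0.58, -0.1148, 0.1107]
orientation: [2.275, 2.15, 0.011]
force: [0.5, -0.5, 0.1]
opening: 0.052
```

Call:
play_rows:
  increments:
    - [[0, 0, -1, 0], [0, 0, -3, 0], [0, 0, -6, 0], [0, 0, -10, 0], [0, 0, -14, 0]]

```text
t: 15.7
tool_pos: [0.5778, -0.1142, 0.2525]
orientation: [2.276, 2.151, 0.01]
force: [0.9, -0.5, 0.7]
opening: 0.0518
```

Call:
play_rows:
  increments:
    - [[4, 0, 0, 0], [9, 0, 0, 0.1], [14, 0, 0, 0.2], [19, 0, 0, 0.3], [24, 0, 0, 0.4]]

```text
t: 16.2
tool_pos: [0.5912, 0.1273, 0.253]
orientation: [2.662, 1.65, 0.015]
force: [1.4, -0.1, -0.1]
opening: 0.0519
```

Run:
```python
from h import *
go(.587,.0045,.2,40)
p,d=read_camera("side"); cv2.imwrite("pics/s11.png",p);np.save("pics/s11.npy",d); crop("",p,275,125,365,225,6,"pics/s11z.png")
p,d=read_camera("top"); cv2.imwrite("pics/t11.png",p);np.save("pics/t11.npy",d); crop("",p,285,155,405,215,6.5,"pics/t11z.png")
```

```text
now [0.5912 0.1273 0.253 ] yaw 63.59 tilt z [ 0.0133 -0.003  -0.9999] t 16.2 F [ 1.4037 -0.0602 -0.0805] open 0.051891343442276104 q6 -0.9796414611713861
DELTA cm [-11.2    5.01   5.33] turn 0.4118 | rows>= 2.76
```

View pics/s11z.png

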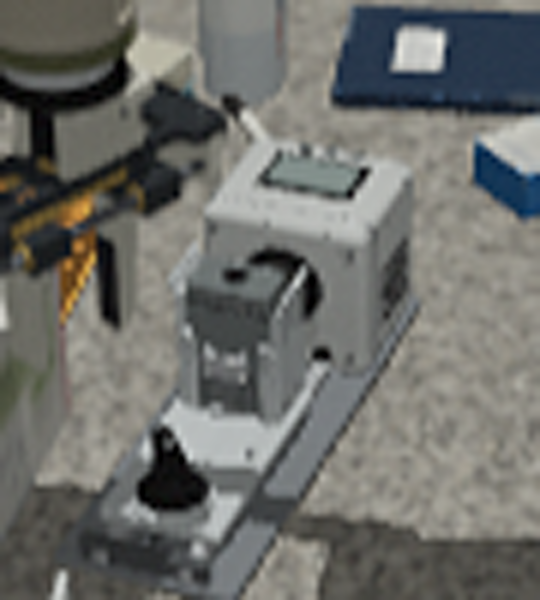

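View pics/t11z.png

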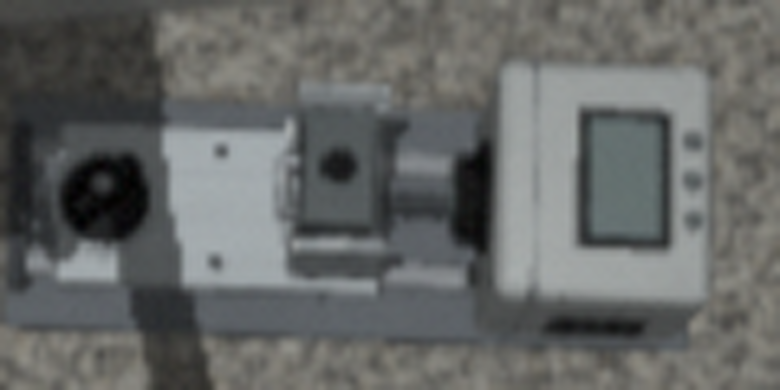

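Run:
```python
from h import *
for n,f,b in(("top","top0",(.001,-.0017)),("top","t6",(.001,-.0017)),("top","t11",(.001,-.0017)),("side","side0",(-.0013,0)),("side","s6",(-.0013,0)),("side","s11",(-.0013,0))):
    Q=cloud(n,np.load(f"pics/{f}.npy")).reshape(-1,3); Q=Q-[*b,0]
    k=(abs(Q[:,0]-.587)<.03)&(abs(Q[:,1]-.005)<.03)&(Q[:,2]>.076)&(Q[:,2]<.092)
    if k.sum()<10: print(f,k.sum());continue
    q=Q[k,:2]; w,V=np.linalg.eigh(np.cov(q.T)); print(f,k.sum(),q.mean(0),"thick dir",np.degrees(np.arctan2(V[1,0],V[0,0]))%180,np.sqrt(w)*1000*3.46, cv2.minAreaRect((q*1000).astype(np.float32))[0::2])
```

```text
top0 55 [0.5852 0.0054] thick dir 41.399648064617736 [14.6385 44.6817] ((586.3993530273438, 4.495109558105469), 36.26994705200195)
t6 55 [0.5865 0.0038] thick dir 38.81270820509931 [14.4212 45.9308] ((586.44189453125, 4.157323837280273), 39.217674255371094)
t11 55 [0.5859 0.0045] thick dir 39.55986137603912 [14.2114 44.9917] ((586.0402221679688, 4.460996627807617), 39.4675178527832)
side0 23 [0.587 0.006] thick dir 33.97667354550694 [13.9824 43.0098] ((587.85791015625, 5.060455322265625), 34.29126739501953)
s6 23 [0.5842 0.0096] thick dir 40.0083099734388 [11.6901 45.5281] ((583.6148071289062, 9.617530822753906), 36.95822525024414)
s11 23 [0.5855 0.0075] thick dir 39.3411610631228 [13.2599 49.2821] ((583.4259643554688, 10.205326080322266), 36.80742263793945)
```

Run:
```python
from h import *
go(.5868,.005,.15,39)
```

```text
now [0.5908 0.1315 0.2526] yaw 63.96 tilt z [ 0.0126 -0.0008 -0.9999] t 16.3 F [-0.096  -1.4342 -0.4434] open 0.052043935919004525 q6 -0.9803285919506662
DELTA cm [-11.59   5.08  10.27] turn 0.4356 | rows>= 3.26
```

Call:
play_rows:
  increments:
    - [[-3.5, 1.5, 0, 0.12], [-7.5, 3.3, 2, 0.24], [-11.5, 5, 5, 0.36], [-11.6, 5.1, 8.5, 0.435], [-11.6, 5.1, 10.2, 0.435]]

```text
t: 16.8
tool_pos: [0.5852, 0.0024, 0.1478]
orientation: [2.96, 1.041, 0.013]
force: [-0.6, 0.5, -0.9]
opening: 0.0519
```

Call:
play_rows:
  increments:
    - [[0, 0, 0, 0], [0, 0, 0, 0]]

```text
t: 17.0
tool_pos: [0.5849, 0.0018, 0.1482]
orientation: [2.96, 1.041, 0.012]
force: [-0.1, 0.9, -0.5]
opening: 0.0523
```

Run:
```python
from h import *
go(.5868,.005,.068,39)
```

```text
now [0.5849 0.0018 0.1482] yaw 38.76 tilt z [ 0.0083 -0.001  -1.    ] t 17.0 F [-0.0971  0.9491 -0.4839] open 0.05226355204698139 q6 -0.760657548488899
DELTA cm [ 0.3  -0.18  8.02] turn -0.0042 | rows>= 1.61
```

Call:
play_rows:
  increments:
    - [[0.3, -0.2, 1, 0], [0.3, -0.2, 3, 0], [0.3, -0.2, 5.5, 0], [0.3, -0.2, 7.4, 0], [0.3, -0.2, 8, 0]]

```text
t: 17.5
tool_pos: [0.586, 0.0058, 0.0667]
orientation: [2.96, 1.043, 0.009]
force: [-0.3, 0.4, -1.0]
opening: 0.0523
```

Run:
```python
from h import *
go(.5868,.005,.068,39)
p,d=read_camera("side"); crop("",p,275,125,365,225,6,"pics/s12z.png")
```

```text
now [0.586  0.0058 0.0667] yaw 38.82 tilt z [ 0.0065 -0.0009 -1.    ] t 17.5 F [-0.3261  0.3909 -0.9876] open 0.052279407717870846 q6 -0.7547643437907414
DELTA cm [ 0.02  0.11 -0.12] turn -0.0032 | rows>= 0.03
```

View pics/s12z.png

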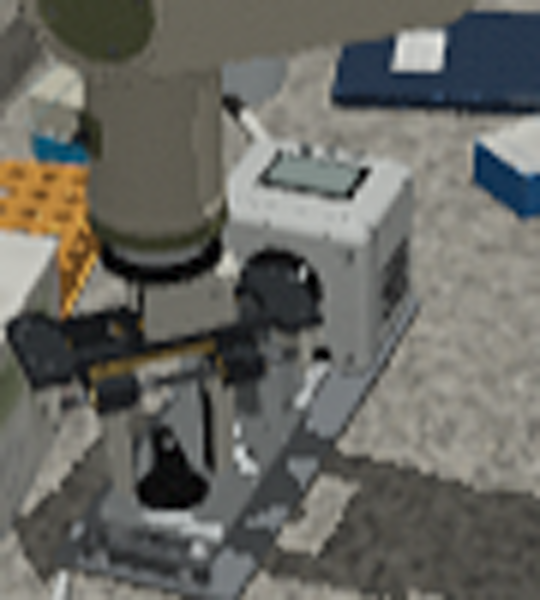

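Call:
play_rows:
  increments:
    - [[0, 0.1, -0.2, 0], [0, 0.1, -0.2, 0], [0, 0.1, -0.2, 0], [0, 0.1, -0.2, 0], [0, 0.1, -0.2, 0]]
  jaw: 0.5
  squeeze: 60

```text
t: 18.05
tool_pos: [0.5869, 0.0048, 0.0694]
orientation: [2.96, 1.043, 0.01]
force: [-5.2, -4.8, 2.4]
opening: 0.0166
```

```bash
cat >> h.py <<'E'
def wind(dth,n,yaw0=-3.4):
    # rows to turn the knob dth rad clockwise while the axis travels 15 mm/rad along nest -y
    s=read_state(); M=R.from_rotvec(s["orientation"]).as_matrix(); a=np.radians(yaw0); ey=np.array([-np.sin(a),np.cos(a),0])
    for i in range(1,n+1):
        th=dth*i/n; d=M.T@(-ey*.015*th)*100; print([*d.round(2).tolist(),round(th,3)])
E
python3 - <<'E'
from h import *
go(); s=read_state(); print(s["wrist_torque"],s["q"]); wind(.6,5)
E
```

```text
now [0.5869 0.0048 0.0694] yaw 38.81 tilt z [ 0.0072 -0.0011 -1.    ] t 18.05 F [-5.2291 -4.8299  2.3764] open 0.016598808474739477 q6 -0.7560114384341821
DELTA cm [0. 0. 0.] turn 0 | rows>= 0.0
[-1.0738  1.0379 -0.0674] [-0.0788  0.2206  1.6899 -0.0005  1.2239 -0.756 ]
[-0.12, 0.13, 0.0, 0.12]
[-0.24, 0.27, 0.0, 0.24]
[-0.36, 0.4, 0.0, 0.36]
[-0.48, 0.53, 0.0, 0.48]
[-0.6, 0.67, 0.0, 0.6]
```

Call:
play_rows:
  increments:
    - [[0, 0, 0, 0], [0, 0, 0, 0], [0, 0, 0, 0]]

```text
t: 18.35
tool_pos: [0.5859, 0.0041, 0.0694]
orientation: [2.96, 1.042, 0.007]
force: [-5.5, -2.7, 4.3]
opening: 0.0137
```

Run:
```python
from h import *
go(); s=read_state(); print(s["wrist_torque"],s["q"]); wind(.6,5)
```

```text
now [0.5859 0.0041 0.0694] yaw 38.78 tilt z [ 0.0051 -0.002  -1.    ] t 18.35 F [-5.4907 -2.7211  4.3254] open 0.013685635140415342 q6 -0.7557604135917052
DELTA cm [0. 0. 0.] turn 0 | rows>= 0.0
[-0.592   0.9659 -0.2738] [-0.0794  0.2201  1.6904 -0.0017  1.2258 -0.7558]
[-0.12, 0.13, 0.0, 0.12]
[-0.24, 0.27, 0.0, 0.24]
[-0.36, 0.4, 0.0, 0.36]
[-0.48, 0.53, 0.0, 0.48]
[-0.6, 0.67, 0.0, 0.6]
```

Gripped at 13.7 mm. Winding.

Call:
play_rows:
  increments:
    - [[-0.12, 0.13, 0, 0.12], [-0.24, 0.27, 0, 0.24], [-0.36, 0.4, 0, 0.36], [-0.48, 0.53, 0, 0.48], [-0.6, 0.67, 0, 0.6]]

```text
t: 18.85
tool_pos: [0.5858, -0.0046, 0.0694]
orientation: [3.138, 0.114, 0.009]
force: [2.6, 1.6, -1.6]
opening: 0.0135
```

Run:
```python
from h import *
go(); s=read_state(); print(s["wrist_torque"],s["q"]); wind(.6,5)
```

```text
now [ 0.5858 -0.0046  0.0694] yaw 4.15 tilt z [ 0.0061 -0.0016 -1.    ] t 18.85 F [ 2.6274  1.557  -1.6358] open 0.013521629796056664 q6 -0.16672175519528734
DELTA cm [0. 0. 0.] turn 0 | rows>= 0.0
[ 0.1729 -0.3353  0.32  ] [-0.0947  0.2189  1.6917 -0.0011  1.2248 -0.1667]
[-0.02, 0.18, 0.0, 0.12]
[-0.05, 0.36, 0.0, 0.24]
[-0.07, 0.54, 0.0, 0.36]
[-0.09, 0.71, 0.0, 0.48]
[-0.12, 0.89, 0.0, 0.6]
```

Call:
play_rows:
  increments:
    - [[-0.02, 0.18, 0, 0.12], [-0.05, 0.36, 0, 0.24], [-0.07, 0.54, 0, 0.36], [-0.09, 0.71, 0, 0.48], [-0.12, 0.89, 0, 0.6]]

```text
t: 19.35
tool_pos: [0.5858, -0.0137, 0.0694]
orientation: [-3.031, 0.826, -0.012]
force: [3.7, -0.6, -4.0]
opening: 0.0131
```

Run:
```python
from h import *
go(); s=read_state(); print(s["wrist_torque"],s["q"]); wind(.6,5)
```

```text
now [ 0.5858 -0.0137  0.0694] yaw -30.48 tilt z [ 0.0073 -0.002  -1.    ] t 19.35 F [ 3.7443 -0.595  -3.963 ] open 0.013086525818538763 q6 0.42225143188189884
DELTA cm [0. 0. 0.] turn 0 | rows>= 0.0
[-0.2463 -0.4592  0.3111] [-0.1102  0.218   1.6927 -0.0012  1.2234  0.4223]
[0.08, 0.16, 0.0, 0.12]
[0.16, 0.32, 0.0, 0.24]
[0.25, 0.48, 0.0, 0.36]
[0.33, 0.64, 0.0, 0.48]
[0.41, 0.8, 0.0, 0.6]
```

Call:
play_rows:
  increments:
    - [[0.08, 0.16, 0, 0.12], [0.16, 0.32, 0, 0.24], [0.25, 0.48, 0, 0.36], [0.33, 0.64, 0, 0.48], [0.41, 0.8, 0, 0.6]]

```text
t: 19.85
tool_pos: [0.5857, -0.0232, 0.0694]
orientation: [-2.646, 1.69, -0.013]
force: [3.9, -1.7, -3.1]
opening: 0.0137
```

Run:
```python
from h import *
go(); s=read_state(); print(s["wrist_torque"],s["q"]); wind(.6,5)
p,d=read_camera("side"); crop("",p,275,125,365,225,6,"pics/s13z.png")
```

```text
now [ 0.5857 -0.0232  0.0694] yaw -65.12 tilt z [ 0.0082 -0.0027 -1.    ] t 19.85 F [ 3.9002 -1.7373 -3.1396] open 0.013733850267006374 q6 1.0111904909606044
DELTA cm [0. 0. 0.] turn 0 | rows>= 0.0
[-0.4452 -0.1101  0.4243] [-0.126   0.2176  1.6932 -0.0017  1.2223  1.0112]
[0.16, 0.09, 0.0, 0.12]
[0.32, 0.17, 0.0, 0.24]
[0.48, 0.26, 0.0, 0.36]
[0.63, 0.34, 0.0, 0.48]
[0.79, 0.43, 0.0, 0.6]
```

View pics/s13z.png

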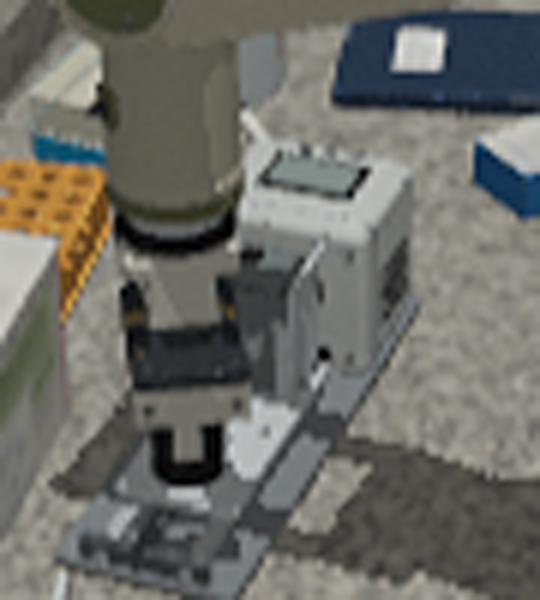

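The knob and carriage move together and the cassette stands in the holder close to the port. Continuing.

Call:
play_rows:
  increments:
    - [[0.16, 0.09, 0, 0.12], [0.32, 0.17, 0, 0.24], [0.48, 0.26, 0, 0.36], [0.63, 0.34, 0, 0.48], [0.79, 0.43, 0, 0.6]]

```text
t: 20.4
tool_pos: [0.5853, -0.0329, 0.0694]
orientation: [-2.016, 2.404, -0.013]
force: [2.9, -3.3, -3.5]
opening: 0.0135
```

Run:
```python
from h import *
go(); s=read_state(); print(s["wrist_torque"],s["q"]); wind(.5,5)
```

```text
now [ 0.5853 -0.0329  0.0694] yaw -100.05 tilt z [ 0.0087 -0.0035 -1.    ] t 20.4 F [ 2.9085 -3.2907 -3.545 ] open 0.013520843714498644 q6 1.6048490704779506
DELTA cm [0. 0. 0.] turn 0 | rows>= 0.0
[-0.4195  0.0893  0.3612] [-0.1421  0.2172  1.6937 -0.0024  1.2217  1.6048]
[0.15, -0.02, 0.0, 0.1]
[0.3, -0.03, 0.0, 0.2]
[0.45, -0.05, 0.0, 0.3]
[0.6, -0.07, 0.0, 0.4]
[0.74, -0.09, 0.0, 0.5]
```

Call:
play_rows:
  increments:
    - [[0.15, -0.02, 0, 0.1], [0.3, -0.03, 0, 0.2], [0.42, -0.05, 0, 0.28], [0.51, -0.06, 0, 0.34], [0.6, -0.07, 0, 0.4]]

```text
t: 20.9
tool_pos: [0.5848, -0.0392, 0.0694]
orientation: [-1.498, 2.755, -0.012]
force: [1.5, -1.6, -1.4]
opening: 0.0135
```

Run:
```python
from h import *
go(); s=read_state(); print(s["wrist_torque"],s["q"]); wind(.3,5)
```

```text
now [ 0.5848 -0.0392  0.0694] yaw -122.94 tilt z [ 0.0084 -0.004  -1.    ] t 20.9 F [ 1.5181 -1.6336 -1.3838] open 0.013520310711450918 q6 1.9940404301733465
DELTA cm [0. 0. 0.] turn 0 | rows>= 0.0
[-0.1946  0.3654  0.3668] [-0.1527  0.2172  1.6937 -0.0028  1.2218  1.994 ]
[0.08, -0.04, 0.0, 0.06]
[0.16, -0.09, 0.0, 0.12]
[0.23, -0.13, 0.0, 0.18]
[0.31, -0.18, 0.0, 0.24]
[0.39, -0.22, 0.0, 0.3]
```

Call:
play_rows:
  increments:
    - [[0.08, -0.04, 0, 0.06], [0.16, -0.09, 0, 0.12], [0.23, -0.13, 0, 0.18], [0.31, -0.18, 0, 0.24], [0.39, -0.22, 0, 0.3]]

```text
t: 21.4
tool_pos: [0.5844, -0.0439, 0.0694]
orientation: [-1.07, 2.947, -0.011]
force: [1.0, -1.4, -0.6]
opening: 0.0134
```

Run:
```python
from h import *
go(); s=read_state(); print(s["wrist_torque"],s["q"]); wind(.15,5)
p,d=read_camera("side"); crop("",p,275,125,365,225,6,"pics/s14z.png")
p,d=read_camera("top"); crop("",p,285,155,405,215,6.5,"pics/t14z.png")
```

```text
now [ 0.5844 -0.0439  0.0694] yaw -140.11 tilt z [ 0.008  -0.0043 -1.    ] t 21.4 F [ 0.9678 -1.4038 -0.6492] open 0.013380949784772441 q6 2.2858165035998703
DELTA cm [0. 0. 0.] turn 0 | rows>= 0.0
[-0.0522  0.3847  0.3915] [-0.1606  0.2173  1.6936 -0.0031  1.2221  2.2858]
[0.03, -0.03, 0.0, 0.03]
[0.06, -0.07, 0.0, 0.06]
[0.09, -0.1, 0.0, 0.09]
[0.12, -0.13, 0.0, 0.12]
[0.15, -0.16, 0.0, 0.15]
```

View pics/t14z.png

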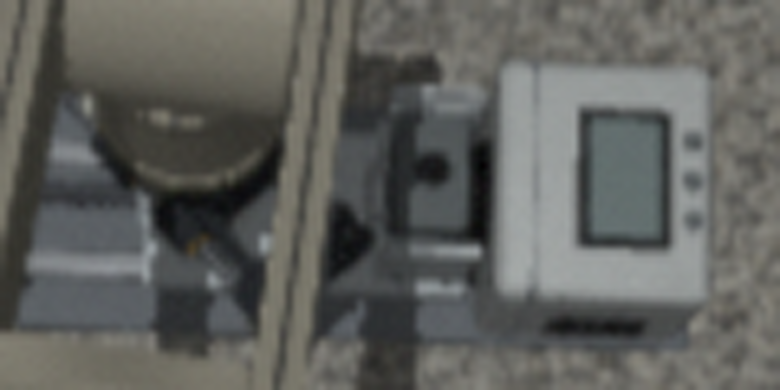

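View pics/s14z.png

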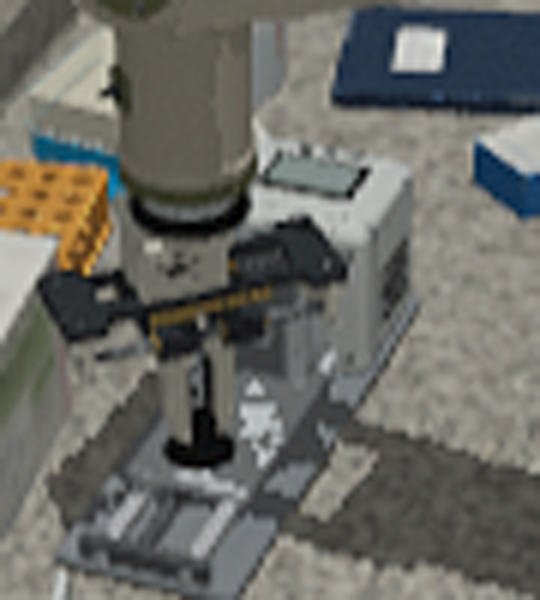

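Call:
play_rows:
  increments:
    - [[0.04, -0.04, 0, 0.04], [0.08, -0.09, 0, 0.08], [0.12, -0.13, 0, 0.12], [0.16, -0.17, 0, 0.16], [0.2, -0.22, 0, 0.2]]

```text
t: 22.0
tool_pos: [0.5841, -0.0447, 0.0694]
orientation: [-0.777, 3.037, -0.005]
force: [-2.2, 14.7, -0.1]
opening: 0.0148
```

Run:
```python
from h import *
go(); s=read_state(); print(s["wrist_torque"],s["joint_torque"][5],s["q"]); wind(.1,5)
```

```text
now [ 0.5841 -0.0447  0.0694] yaw -151.28 tilt z [ 0.0076 -0.0014 -1.    ] t 22.0 F [-2.1615 14.7142 -0.0769] open 0.014751581848000373 q6 2.476581569478881
DELTA cm [0. 0. 0.] turn 0 | rows>= 0.0
[2.7879 0.8876 1.503 ] 0.8527735993266106 [-0.1638  0.2174  1.6935 -0.0002  1.2229  2.4766]
[0.02, -0.03, 0.0, 0.02]
[0.03, -0.05, 0.0, 0.04]
[0.05, -0.08, 0.0, 0.06]
[0.06, -0.1, 0.0, 0.08]
[0.08, -0.13, 0.0, 0.1]
```

Stop reached: torque is up to 1.5 N m, the carriage has stalled and the wing is slipping slightly in the pads. Relaxing, then opening.

Call:
play_rows:
  increments:
    - [[0, 0, 0, 0], [0, 0, 0, 0]]

```text
t: 22.2
tool_pos: [0.5839, -0.0441, 0.0694]
orientation: [-0.784, 3.035, -0.004]
force: [-1.5, 2.0, 1.3]
opening: 0.0143
```

Call:
play_rows:
  increments:
    - [[0, 0, 0, 0], [0, 0, 0, 0], [0, 0, 0, 0], [0, 0, 0, 0], [0, 0, 0, 0]]
  jaw: 4.5

```text
t: 22.7
tool_pos: [0.5839, -0.0443, 0.0694]
orientation: [-0.784, 3.035, -0.004]
force: [0.1, 0.2, 0.5]
opening: 0.0442
```

Call:
play_rows:
  increments:
    - [[0, 0, -1, 0], [0, 0, -3, 0], [0, 0, -6, 0], [0, 0, -10, 0], [0, 0, -15, 0]]

```text
t: 23.2
tool_pos: [0.5815, -0.0439, 0.2197]
orientation: [-0.784, 3.038, -0.002]
force: [0.6, 0.4, -0.5]
opening: 0.045
```

Run:
```python
from h import *
go(.5,.25,.25,-100)
```

```text
now [ 0.5815 -0.0439  0.2197] yaw -151.05 tilt z [ 0.004  -0.0005 -1.    ] t 23.2 F [ 0.6333  0.4258 -0.4756] open 0.04503103506675562 q6 2.472987972126912
DELTA cm [-7.1  29.66 -3.08] turn -0.8911 | rows>= 6.13
```

Call:
play_rows:
  increments:
    - [[-1, 3, -1, -0.1], [-2.2, 8, -2.5, -0.2], [-3.5, 13, -3, -0.3], [-4.7, 18, -3, -0.4], [-6, 23, -3, -0.5]]

```text
t: 23.7
tool_pos: [0.5242, 0.1799, 0.251]
orientation: [-1.516, 2.746, -0.005]
force: [1.7, 0.7, -1.0]
opening: 0.045
```

Run:
```python
from h import *
go()
p,d=read_camera("side"); cv2.imwrite("pics/s15.png",p);np.save("pics/s15.npy",d); crop("",p,275,125,365,225,6,"pics/s15z.png")
p,d=read_camera("top"); cv2.imwrite("pics/t15.png",p);np.save("pics/t15.npy",d); crop("",p,285,155,405,215,6.5,"pics/t15z.png")
a=np.radians(-3.4); ex=np.array([np.cos(a),np.sin(a)]); ey=np.array([-np.sin(a),np.cos(a)]); o=np.array([.5797,-.1148])
for n,b,f0,f in(("top",(.001,-.0017),"t11","t15"),("side",(-.0013,0),"s11","s15")):
  for g in(f0,f):
    Q=cloud(n,np.load(f"pics/{g}.npy")).reshape(-1,3); q=Q[:,:2]-b-o; l=np.c_[q@ex,q@ey,Q[:,2]]
    k=(abs(l[:,0])<.027)&(l[:,1]>(-.068 if g==f else -.03))&(l[:,1]<.035)&(l[:,2]>.128)&(l[:,2]<.145); print(g,"cassette top",k.sum(),l[k].mean(0),np.percentile(l[k,1],[3,97]))
    k=(abs(l[:,0])<.03)&(l[:,1]>.05)&(l[:,1]<.15)&(l[:,2]>.065)&(l[:,2]<.092); print(" wing",k.sum(),l[k].mean(0), cv2.minAreaRect((l[k,:2]*1000).astype(np.float32)) if k.sum()>5 else "")
```

```text
now [0.5242 0.1799 0.251 ] yaw -122.2 tilt z [ 0.0061  0.     -1.    ] t 23.7 F [ 1.738   0.7287 -0.9958] open 0.044961029068896534 q6 2.371765720053392
DELTA cm [0. 0. 0.] turn 0 | rows>= 0.0
t11 cassette top 188 [-0.0004  0.0015  0.1371] [-0.0156  0.0189]
 wing 67 [-0.0017  0.1189  0.08  ] ((-1.0019636154174805, 119.18751525878906), (14.611923217773438, 45.037315368652344), 42.86749267578125)
t15 cassette top 180 [-0.0002 -0.0444  0.1363] [-0.0605 -0.0284]
 wing 62 [-0.0016  0.0726  0.0802] ((-0.530517578125, 73.09837341308594), (13.753944396972656, 43.852684020996094), 43.124481201171875)
s11 cassette top 82 [-0.0013  0.0065  0.1347] [-0.0144  0.0231]
 wing 40 [-0.0038  0.1261  0.0765] ((-4.615976333618164, 124.12346649169922), (15.942670822143555, 45.8218879699707), 41.968780517578125)
s15 cassette top 12 [-0.0045 -0.0339  0.134 ] [-0.0487 -0.0244]
 wing 24 [-0.0081  0.0847  0.0755] ((-4.40091609954834, 78.84769439697266), (14.016477584838867, 35.84230041503906), 37.862674713134766)
```

View pics/s15z.png

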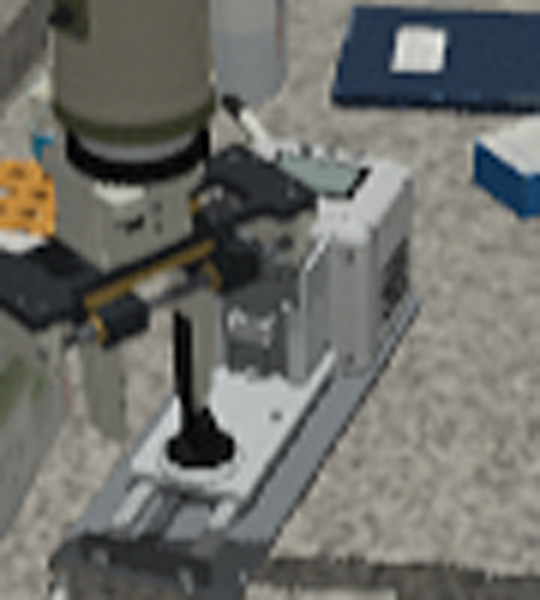

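View pics/t15z.png

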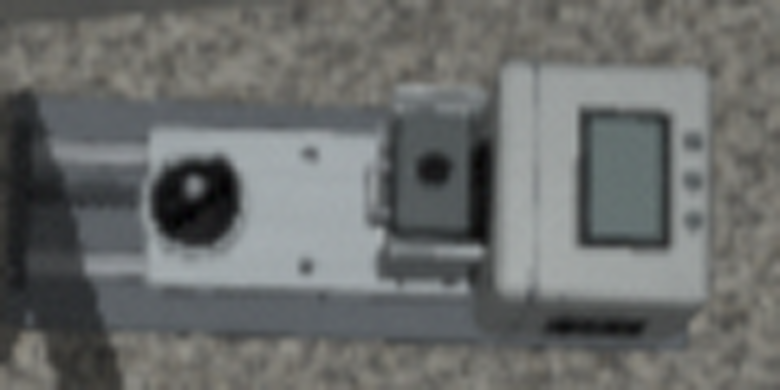

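Run:
```python
from h import *
p=cv2.imread("pics/t15.png"); crop("",p,120,120,420,280,2.6,"pics/t15w.png")
```

```text
(no output)
```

View pics/t15w.png

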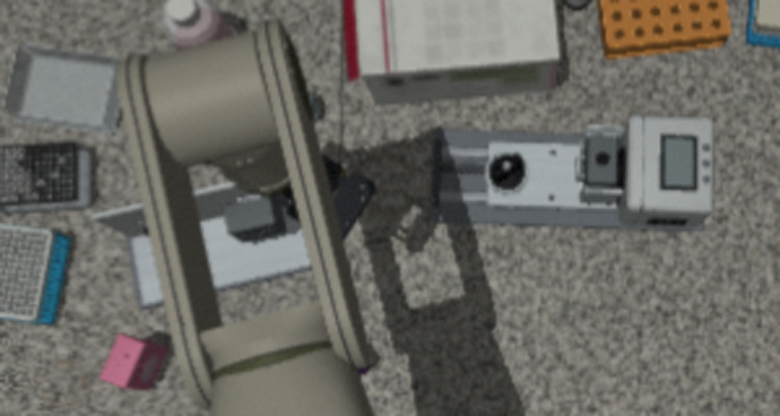

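The blank still hangs at (252,215), and the cassette sits in the holder against the port at (602,158). Letting the arm settle, then handing in.

Call:
play_rows:
  increments:
    - [[0, 0, 0, 0], [0, 0, 0, 0], [0, 0, 0, 0]]

```text
t: 24.1
tool_pos: [0.5233, 0.1826, 0.2508]
orientation: [-1.521, 2.743, -0.001]
force: [0.2, -0.3, -0.4]
opening: 0.0447
```

Run:
```python
from h import *
print(read_state()["dq"], read_state()["force"]); print(close_job())
```

```text
[-0.0087  0.0003  0.0034 -0.0004 -0.0029 -0.0016] [ 0.2334 -0.3079 -0.3513]
the job is handed in; nothing more can be done
None
```

I handed the job in at about 24 s; no verdict was reported.

**What was done:** I took the tall cassette off its hook by its sides, stood it on the free bench and let go. I then took it again by front and back and lowered it into the holder with its window towards the port. It touched the floor at the expected height, with 10 N on the tool. I wound the knob clockwise until the carriage stalled at about 1.5 N m, against the 0.35 N m it needs to turn. That is why I take it to be at its stop.

**Last checks:**
- **Carriage:** in the top view the wing and the cassette both moved about 46 mm towards the head. The wing turned about 180 degrees.
- **Cassette:** its top stands at z ≈ 0.136 to 0.137 m in the top view, as a seated cassette should, and the loop faces the knob.
- **Port ring:** I could not measure it directly. The cassette's distance from the head face fits a ring pushed in by about 4 mm.
- **Blank and bystanders:** the blank is seen hanging on its hook, judged by eye. I did not re-measure the bottle, jar and carton, but no move went near them.
- **Robot:** the tool force was near zero, so it touched nothing.

**Disagreements:**
- **Camera readings:** the two cameras differ by 2 to 4 mm. I corrected this from the gripped cassette. The side view's late readings of the cassette and wing are 6 to 12 mm off the top view's. I put no weight on them, because the arm hid most of both.
- **Knob slip:** the wing slipped about 10 degrees in the pads at the stop.

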